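# Square a base plate against the pivot pin and weigh it down

### The arm

A 6-joint arm with a two-finger parallel gripper is mounted at the origin on a cart in front of the work surface, level with it; the furniture and walls round the work are solid. World frame = base frame: x ahead of the robot, y to its left, z up, the work surface at z = 0. Lengths are in m, angles in rad, forces in N, time in s.
With the tool pointing down it reaches from about 0.325 to 0.75 m from the base axis. Payload 7.6 kg.
Tool frame: the origin (TCP) lies at the very end of the fingers, on their centre line; the grasp point (between the pads) lies 19 mm behind it; z points along the fingers, y is the direction in which the jaws open and shut (so a half turn about z gives the same grasp; the last joint's range is limited). The gripper opens to 85 mm and grips with 20 to 120 N. Pads are 22 mm wide; open, the fingers measure 114 mm over their backs; the gripper's body (76 mm by 85 mm) begins 54 mm behind the grasp point. The pads swing forward as they close: fully open they stand 13 mm farther back than shut.
Start: joints at [1.251, 0.052, 1.401, -0, 1.689, -0.07], TCP at [0.13, 0.509, 0.231] pointing down, gripper open.
Joint ranges: [-2.9, 2.9], [-0.91, 2.17], [0.12, 2.37], [-1.06, 4.2], [0.26, 2.73], [-2.93, 2.93]. Speed limits (rad/s): [2.57, 2.57, 3.01, 3.14, 3.14, 3.14].

### API

Orientations are given as a rotation vector (axis times angle).
In Python, from plant import ctrl gives the robot as it stands.
- The arm moves only by the tool send_rows, never from a script. Its argument "plan" is a list of rows, each an object of numbers: "dx", "dy", "dz": the shift along the tool's x, y, z in m; "turn": the turn about the tool's z in rad. In form: [{"dx": .., "dy": .., "dz": .., "turn": ..}, ...]. A call has 1 to 8 rows; each row is the pose to reach, as a shift and turn from the pose commanded when the call began, along the tool's axes at that moment; what a row does not reach only later rows make up. A row lasts 1/10 s, in which the tool goes at most 50 mm and 8.59 degrees, less where a joint would pass 70% of its speed; a pose out of reach is approached as far as the arm can. A call with a gripper value outside its range is refused whole. "hand" is the finger opening in m, from 0 to 0.0854, set as the call begins (left out, the last holds). The fingers move at their own pace and stop on an object; the grip force is fixed at half the most. Time passes only in rows, so rows that repeat a pose let the fingers close. It gives the time, the measured TCP pose, the force and the opening at its end, in the units of the state.
- ctrl.state(): the state, without advancing time (a new reading comes with each control period).
- ctrl.camera(name): name is "side" or "top"; returns the picture (384x512x3 uint8, blue, green, red); there is no depth.
- ctrl.calibration(name): a dict with "mtx" (3x3 intrinsics, pixels), "rvec" (rotation vector, rad) and "tvec" (3), from world to camera coordinates, as OpenCV has them. Camera axes: x right, y down, z forward; pixel columns grow to the right and rows downward; lengths in m; the calibration is good to about 2 mm. A picture is of the moment at which its call begins. calibration takes no time and is no camera call.
- ctrl.job_done(): hands the job in, once; it reports no verdict.
The state is a dict: "t": time; "joint_pos": joint angles; "joint_vel": joint speeds; "joint_torque": joint torques, N m; "eef_pos": TCP position; "tcp_rot": TCP orientation; "force": force on the tool from outside, world axes, zero at the start; "torque": the same for the moment, N m; "width": opening from 0.0 (shut) to 1.0 (fully open).
Only numpy, scipy, OpenCV 4.12 (cv2) and the standard library are available. Lean on these libraries where they do the work, as an engineer would, in place of code of your own. Each camera call takes 0.05 s, during which the arm holds its last target.

### The job

First lift the small closed brown carton out of the way of the wooden stall and set it down upright on the bare bench, for instance to the left of the plywood board, well away from the stall and off the board. Then push the aluminium plate, without lifting it, against the round pivot pin on the board so that it swings round the pin until its long back edge lies flush against both the pin and the fence. Last, take the steel block out of the stall and set it down gently, flat on the middle of the plate, to hold the plate there; leave the loose tools and parts round about where they are.

Things in the scene. Friction and masses are not known exactly. Their poses are not given: they have to be found in the camera images.
- board: Fixed plywood board, 250 x 300 x 28 mm; covers x -210 to +40, y -170 to +130 mm of this frame. Origin on the bench (z 0), between pin and fence on the line x = 0 that both touch with their near sides; x away from the robot, y left when not turned. The plate's back edge belongs on that line, the plate's centre then at x = -44 mm, y -40 to +10 mm.
- pin_top (a point): Top of the fixed round steel pivot pin, on its axis: 12 mm diameter, stands 24 mm above the board, at x = +6, y = -75 mm of the board's frame.
- fence_face (a point): Middle of the near face of the fixed dark steel fence block on the board; the face looks to the board's -x, is 45 mm wide (board y +42.5 to +87.5 mm), 24 mm high; the block is 22 mm thick.
- plate: Loose aluminium plate, 88 (its x) x 200 (its y) x 16 mm, 0.4 to 0.7 kg, a hole at each corner, flat on the board (top at z = 44 mm), too wide to grip. Origin: centre of its underside; +x points to the long back edge that shall meet pin and fence. Starts turned anticlockwise from the board by 0.45 to 0.75 rad (left end too near the robot), back edge up to 40 mm short of the pin.
- plate_back (a point): Middle of the plate's long back edge, half-way up the plate; axes as the plate. Pushed at the middle of its front edge the plate slides up to the pin; pushed 50 to 80 mm left of the middle it then swings easily, along an arc about the pin; nearer the pin or straight on it may jam, as fingers grip its edge. Pushed last at the middle it beds against pin and fence together.
- stall: Three-sided wooden stall fixed to the bench, no floor or roof, walls 10 mm thick, 45 mm high, open towards its -x. Inside 105 mm wide (y -52.5 to +52.5); side walls from x -30 mm to the back wall, whose inner face is at x = +75 mm. Origin on the bench where the block lies.
- stall_mouth (a point): Middle of the stall's open front, on the bench.
- block_mid (a point): Centre of the loose steel block, 45 (its x) x 80 (its y) x 30 mm high, 0.6 kg, three 12 mm holes from top to bottom. It lies on the bench in the stall, long side across, just behind the carton; with the carton gone, grip it from above across its 45 mm (closing along its x).
- carton_mid (a point): Centre of the small closed brown card carton (loose), 63 (its x) x 89 (its y) x 61 mm high, 0.14 kg. It stands on the bench right before the stall's mouth, long side pointing into the stall, and hides the block; grip it from above across its 63 mm (closing along its x). Bare bench lies to the left of the board, 0.25 m left of the board's origin and about 0.45 m ahead of the robot.
- pliers: Loose pliers, 173 x 57 x 12 mm, a bystander lying at the left.
- bush: Loose brass bush, 41 mm diameter, 35 mm high, a bystander behind the board to the right.
- roller: Loose plain steel roller, 33 mm diameter, 38 mm high, a bystander standing behind the board.
Things that resemble listed ones, but are neither listed nor needed, are in the scene too. Several things look just like the part that bears carton_mid: the one meant starts farthest to the robot's left.

How it is judged:
On the way, in this order (a step that is already met when the one before it is completed fails the run):
1. the carton stands upright on the bench, let go, at least 150 mm from the stall's mouth (horizontal distance between carton_mid and stall_mouth above 0.15 m and height (world z) of carton_mid between 0.025 and 0.036 m and angle between carton_mid's own z axis and vertical below 0.1 rad and contact force between the fingers and carton below 0.1 N), for 0.2 s.
2. the plate has swung round until its back edge is flush against pin and fence (angle between the x axis of plate and the x axis of board, either way round below 0.04 rad and x of plate_back in the frame of board above -0.004 m and y of plate_back in the frame of board between -0.055 and 0.022 m), for 0.2 s.
3. the block rests flat on the middle of the plate, let go, with the plate still flush (all of step 2 and horizontal distance between block_mid and plate below 0.03 m and height (world z) of block_mid between 0.055 and 0.063 m and angle between block_mid's own z axis and vertical below 0.08 rad and contact force between the fingers and block below 0.1 N), for 0.2 s.
At the end, for the whole second after the job is handed in: Carton upright on the bench, over 150 mm from the stall mouth. Plate within 0.04 rad of the board, back edge at most 4 mm short of the pin-fence line and spanning both (middle -55 to +22 mm along it). Block flat on the plate, centres within 30 mm (all of step 2 and horizontal distance between carton_mid and stall_mouth above 0.15 m and height (world z) of carton_mid between 0.025 and 0.036 m and angle between carton_mid's own z axis and vertical below 0.1 rad and horizontal distance between block_mid and plate below 0.03 m and height (world z) of block_mid between 0.055 and 0.063 m and angle between block_mid's own z axis and vertical below 0.08 rad); the robot touches nothing.
It fails at once if the plate is lifted or tipped off the board (height (world z) of plate above 0.04 m or angle between plate's own z axis and vertical above 0.12 rad).
It fails at once if the block is dropped or slammed on the plate (over 60 N) (contact force between block and plate above 60 N).
It fails at once if a bystander is moved by more than 30 mm (distance of any of pliers, bush, roller from where it was at the start of the episode above 0.03 m).
It also fails if it takes over 72 s, if anything falls off the work surface, if the arm or the gripper's body presses on something with over 40 N, if the wrist force passes 120 N, or if a joint passes its speed limit or range.

## Working session

There is one attempt and no reset: what is moved stays moved. The work goes in short steps, Python scripts to look and compute and a tool call to move; the robot and the scene stay as the last step left them, time stands still between calls to the robot, and variables do not carry over. Pictures are saved under pics/ and viewed, and the job is handed in when it is done.

Besides the shell and the picture viewer there is one more tool, called after "Call:" by a JSON object that holds its "fn" and its "kwargs". send_rows: Moves the arm, as the interface text tells. Its arguments: {"type":"object","properties":{"plan":{"type":"array"},"hand":{"type":"number"}},"required":["plan"]}

```bash
ls; mkdir -p pics
python3 - <<'E'
from plant import ctrl
import cv2,json
s=ctrl.state()
print({k:(v if not hasattr(v,'tolist') else v.tolist()) for k,v in s.items()})
for n in ('top','side'):
    im=ctrl.camera(n); cv2.imwrite(f'pics/{n}0.png',im)
    c=ctrl.calibration(n); print(n,c)
E
```

```text
pics
{'t': 0.0, 'joint_pos': [1.2506927846553328, 0.0528274944068246, 1.401745533987257, 5.53233790812312e-06, 1.688564041648601, -0.07029077273677797], 'joint_vel': [0.0012091007633471924, -0.0012524108757951205, -0.0016975653611924863, 4.264478475212721e-05, -0.0008342851710591403, -0.00027315817002936463], 'joint_torque': [0.0004252503185853129, -38.16716909408569, -36.01850152015686, -3.503308448671305e-05, 0.006291499303188175, 2.9624294484165148e-05], 'eef_pos': [0.12966968442309454, 0.5084278577909116, 0.23046676129103694], 'tcp_rot': [-0.3913463091665588, -3.1168142195304993, 0.002377988222521404], 'force': [-0.5233626981622104, 0.10068780665166312, -1.1252431258041464], 'torque': [-0.01673608836381831, -0.022070844535001684, -0.0036619231449674453], 'width': 1.0049792871334382}
top {'mtx': array([[365.65511226,   0.        , 257.23885685],
       [  0.        , 365.65511226, 193.07036922],
       [  0.        ,   0.        ,   1.        ]]), 'rvec': array([ 2.13982027, -2.19145027,  0.12992386]), 'tvec': array([-0.03321537,  0.59363681,  1.32356498])}
side {'mtx': array([[363.79027132,   0.        , 255.61769663],
       [  0.        , 363.79027132, 193.68243922],
       [  0.        ,   0.        ,   1.        ]]), 'rvec': array([ 2.23626338, -0.12391284,  0.04024908]), 'tvec': array([-0.6052632 ,  0.06581247,  1.22293159])}
```

View pics/top0.png

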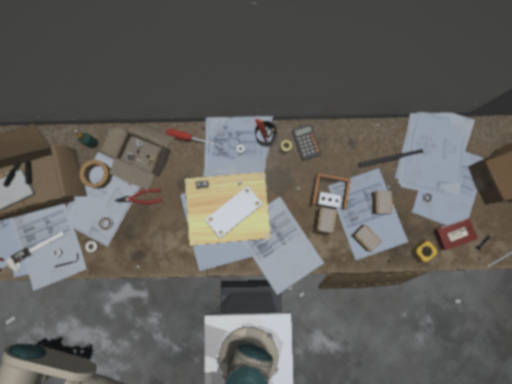

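View pics/side0.png

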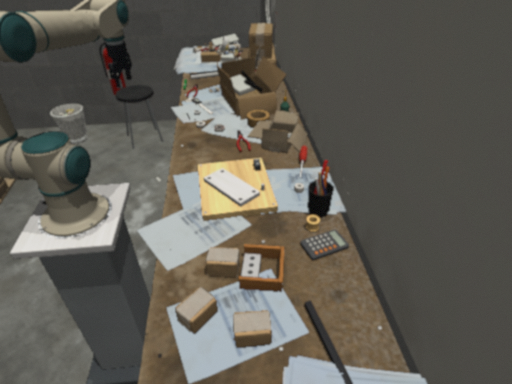

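Cartons in the top view: A (327,220) right before the stall, B (367,237), and C (383,202). There are also open boxes at (140,150) and (35,175), which are the wrong kind. A is farthest left and at the stall mouth, so I choose A and check it in close crops.

```bash
cat > h.py <<'E'
import cv2,numpy as np
from plant import ctrl
def cal(n):
    c=ctrl.calibration(n); return c['mtx'],np.array(c['rvec'],float),np.array(c['tvec'],float)
def proj(n,P):
    K,r,t=cal(n); return cv2.projectPoints(np.atleast_2d(np.array(P,float)),r,t,K,None)[0].reshape(-1,2)
def back(n,uv,z):
    K,r,t=cal(n);R=cv2.Rodrigues(r)[0];uv=np.atleast_2d(np.array(uv,float))
    d=(np.linalg.inv(K)@np.c_[uv,np.ones(len(uv))].T).T@R; c=-R.T@t
    s=(z-c[2])/d[:,2]; return (c+s[:,None]*d)[:,:2]
def crop(im,x0,y0,x1,y1,k,fn):
    cv2.imwrite(fn,cv2.resize(im[y0:y1,x0:x1],None,fx=k,fy=k,interpolation=cv2.INTER_CUBIC))
E
python3 - <<'E'
from h import *
im=cv2.imread('pics/top0.png')
crop(im,175,160,285,255,7,'pics/c1.png')
crop(im,300,165,400,255,7,'pics/c2.png')
im=cv2.imread('pics/side0.png')
crop(im,190,150,290,225,7,'pics/c3.png')
crop(im,160,235,290,355,5,'pics/c4.png')
for n in('top','side'): print(n,proj(n,[[.13,.509,.231],[0.45,0.2,0],[0,0,0]]))
print(back('top',[[327,220],[228,208],[90,175]],0))
E
```

```text
top [[ 77.19031264 342.0576936 ]
 [192.2581059  233.37582887]
 [248.06260193 357.07163716]]
side [[125.45244372  86.39826077]
 [209.63636246 170.18136699]
 [ 75.56767253 213.25993438]]
[[ 0.4879782  -0.30858367]
 [ 0.54226676  0.06443978]
 [ 0.68101742  0.58916161]]
```

View pics/c1.png

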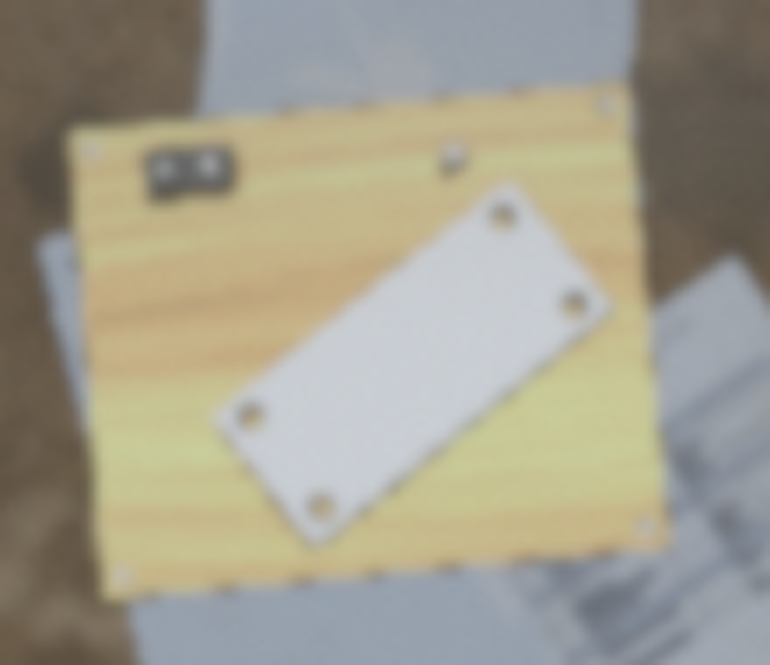

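View pics/c2.png

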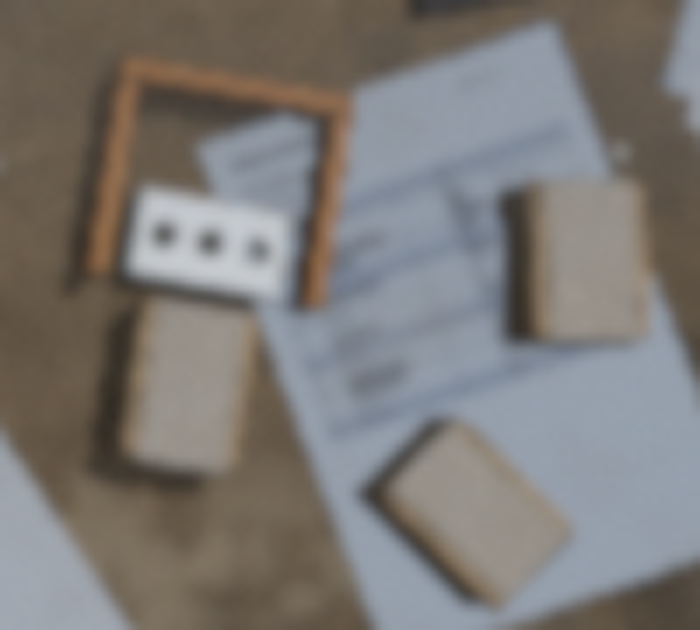

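View pics/c3.png

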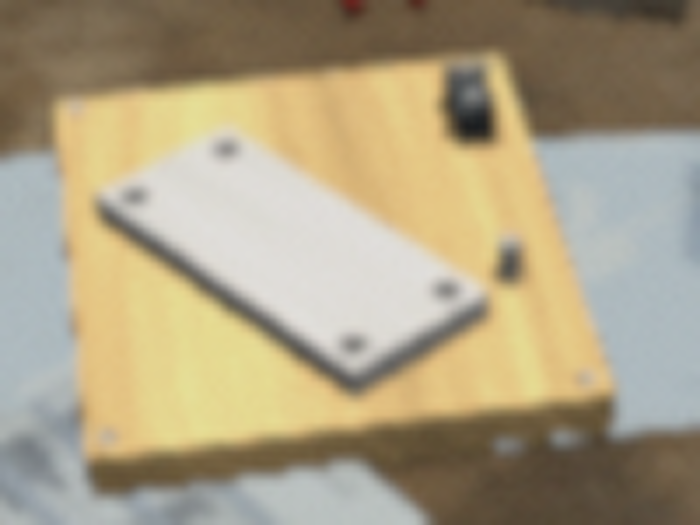

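View pics/c4.png

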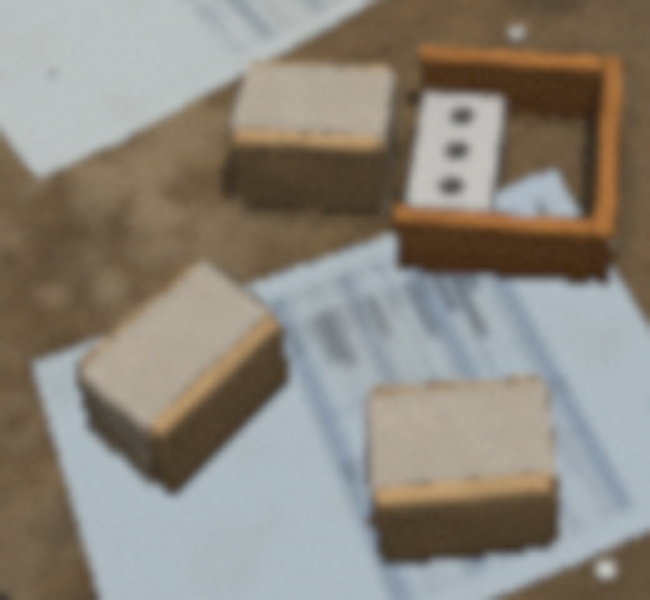

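```bash
cat > fit.py <<'E'
from h import *
from scipy.optimize import least_squares
def px(uv,off,k): return (np.array(uv,float)+.5)/k-.5+np.array(off)
def fit(pts,obs,g):
    # pts model Nx3 ; obs list of (cam, idx list, pixels)
    def res(p):
        c,s=np.cos(p[2]),np.sin(p[2]); R=np.array([[c,-s,0],[s,c,0],[0,0,1]])
        W=np.array(pts)@R.T+[p[0],p[1],0]
        return np.concatenate([(proj(n,W[i])-o).ravel() for n,i,o in obs])
    r=least_squares(res,g); return r.x,r.fun
E
cat > f1.py <<'E'
from fit import *
np.set_printoptions(precision=4,suppress=True)
A=[(-.21,.13),(.04,.13),(.04,-.17),(-.21,-.17)]
o1,o2,o3,o4=(175,160),(300,165),(190,150),(160,235)
B=[(.04,.13,.028),(.04,-.17,.028),(-.21,-.17,.028),(-.21,.13,.028),(.006,-.075,.052)]
board=fit(B,[('top',[0,1,2,3,4],px([(70,130),(628,85),(667,548),(103,598),(453,150)],o1,7)),
 ('side',[3,0,1,2],px([(52,100),(505,52),(615,400),(90,462)],o3,7))],[.55,.05,0])
P=[(.044,-.1,.044),(-.044,-.1,.044),(-.044,.1,.044),(.044,.1,.044)]
plate=fit(P,[('top',[0,1,2,3],px([(510,180),(612,308),(317,545),(217,415)],o1,7)),
 ('side',[3,0,1,2],px([(228,125),(490,300),(353,380),(97,203)],o3,7))],[.55,.05,.6])
C=[(.0445,.0315,.061),(.0445,-.0315,.061),(-.0445,-.0315,.061),(-.0445,.0315,.061)]
car=fit(C,[('top',[0,1,2,3],px([(143,298),(260,312),(235,475),(120,462)],o2,7)),
 ('side',[0,1,2,3],px([(395,66),(393,150),(232,138),(248,62)],o4,5))],[.48,-.3,0])
K=[(.0225,.04,.03),(.0225,-.04,.03),(-.0225,-.04,.03),(-.0225,.04,.03)]
blk=fit(K,[('top',[0,1],px([(140,185),(293,207)],o2,7)),
 ('side',[0,1,2,3],px([(505,94),(496,213),(407,206),(420,91)],o4,5))],[.5,-.3,0])
S=[(.085,.0625,.045),(.085,-.0625,.045),(-.03,-.0625,.045),(-.03,.0625,.045)]
st=fit(S,[('top',[0,1,2,3],px([(123,60),(350,95),(327,308),(90,272)],o2,7)),
 ('side',[3,0,1,2],px([(420,46),(620,57),(610,232),(397,212)],o4,5))],[.5,-.3,0])
for n,(x,f) in zip('board plate carton block stall'.split(),(board,plate,car,blk,st)): print(n,x,'res px',np.abs(f).mean(),np.abs(f).max())
bx=board[0];c,s=np.cos(bx[2]),np.sin(bx[2]);R=np.array([[c,-s],[s,c]])
print('plate in board',R.T@(plate[0][:2]-bx[:2]),plate[0][2]-bx[2])
print('pin',R@[.006,-.075]+bx[:2])
ctrl_b=[('bush',(286,146)),('roller',(240,149)),('pliers',(140,198))]
for n,p in ctrl_b: print(n,back('top',[p],.03 if n!='pliers' else .01))
E
python3 f1.py
```

```text
board [0.6244 0.0909 0.0643] res px 0.36451727319180016 0.9160354697184516
plate [0.5263 0.0389 0.6509] res px 0.42060997538202294 1.042412226586066
carton [ 0.4883 -0.2982 -0.1648] res px 0.8967198200214685 1.701899723779178
block [ 0.5641 -0.3162 -0.1712] res px 0.47044504397013515 0.8218740428341107
stall [ 0.5663 -0.3152 -0.1905] res px 0.44762791516876455 1.2103180916011524
plate in board [-0.1013 -0.0456] 0.5865806831555391
pin [0.6352 0.0165]
bush [[ 0.7696 -0.1604]]
roller [[0.762  0.0136]]
pliers [[0.5871 0.3944]]
```

```bash
cat > to.py <<'E'
import sys,numpy as np
from scipy.spatial.transform import Rotation as Ro
from plant import ctrl
# usage: to.py x y z heading [x y z heading ...]  (heading = world angle of tool y)
s=ctrl.state();R=Ro.from_rotvec(s['tcp_rot']).as_matrix();p=np.array(s['eef_pos']);h=np.arctan2(R[1,1],R[0,1])
print('t',round(s['t'],2),'pos',p.round(4),'head',round(h,3),'F',np.round(s['force'],1),'w',round(s['width']*85.4,1),'q',np.round(s['joint_pos'],2))
a=list(map(float,sys.argv[1:]))
for i in range(0,len(a),4):
    d=R.T@(np.array(a[i:i+3])-p); print('  ->',a[i:i+4],'d',d.round(4),'turn',round(-(a[i+3]-h),3))
E
python3 to.py .42 .15 .2 1.406 .488 -.298 .15 1.406; python3 -c "
from h import *
print(proj('top',[[.43,.33,0],[.47,.38,0],[.38,.28,0]]),proj('side',[[.43,.33,0]]))"
```

```text
t 0.1 pos [0.1297 0.5085 0.2306] head 1.321 F [ 0.4 -0.5  0.3] w 85.1 q [ 1.25  0.05  1.4   0.    1.69 -0.07]
  -> [0.42, 0.15, 0.2, 1.406] d [-0.3699 -0.2755  0.0309] turn -0.085
  -> [0.488, -0.298, 0.15, 1.406] d [-0.5466 -0.6927  0.0815] turn -0.085
[[157.54112476 239.5865166 ]
 [144.2833858  229.18368867]
 [170.87244628 252.7616783 ]] [[204.65570358 152.84948758]]
```

Call:
{"fn": "send_rows", "kwargs": {"plan": [{"dx": -0.37, "dy": -0.275, "dz": 0.03, "turn": -0.085}, {"dx": -0.37, "dy": -0.275, "dz": 0.03, "turn": -0.085}, {"dx": -0.37, "dy": -0.275, "dz": 0.03, "turn": -0.085}, {"dx": -0.37, "dy": -0.275, "dz": 0.03, "turn": -0.085}, {"dx": -0.37, "dy": -0.275, "dz": 0.03, "turn": -0.085}, {"dx": -0.37, "dy": -0.275, "dz": 0.03, "turn": -0.085}, {"dx": -0.37, "dy": -0.275, "dz": 0.03, "turn": -0.085}, {"dx": -0.37, "dy": -0.275, "dz": 0.03, "turn": -0.085}], "hand": 0.085}}

```text
t: 0.9
eef_pos: [0.3821, 0.1969, 0.2051]
tcp_rot: [0.258, 3.131, 0.0]
force: [0.8, 0.5, 0.3]
width: 0.999
```

```bash
python3 to.py .488 -.298 .15 1.406
```

```text
t 0.9 pos [0.3821 0.1969 0.2051] head 1.406 F [0.8 0.5 0.3] w 85.3 q [ 0.39 -0.21  1.7   0.    1.65 -1.02]
  -> [0.488, -0.298, 0.15, 1.406] d [-0.1857 -0.4709  0.055 ] turn 0.0
```

Call:
{"fn": "send_rows", "kwargs": {"plan": [{"dx": -0.185, "dy": -0.47, "dz": 0.055}, {"dx": -0.185, "dy": -0.47, "dz": 0.055}, {"dx": -0.185, "dy": -0.47, "dz": 0.055}, {"dx": -0.185, "dy": -0.47, "dz": 0.055}, {"dx": -0.185, "dy": -0.47, "dz": 0.055}, {"dx": -0.185, "dy": -0.47, "dz": 0.055}, {"dx": -0.185, "dy": -0.47, "dz": 0.055}, {"dx": -0.185, "dy": -0.47, "dz": 0.055}]}}

```text
invalid input
```

```bash
python3 to.py .488 -.298 .12 1.406
```

```text
t 0.9 pos [0.3821 0.1969 0.2051] head 1.406 F [0.8 0.5 0.3] w 85.3 q [ 0.39 -0.21  1.7   0.    1.65 -1.02]
  -> [0.488, -0.298, 0.12, 1.406] d [-0.1857 -0.4709  0.085 ] turn 0.0
```

Call:
{"fn": "send_rows", "kwargs": {"plan": [{"dx": -0.185, "dy": -0.47, "dz": 0.055, "turn": 0}, {"dx": -0.185, "dy": -0.47, "dz": 0.055, "turn": 0}, {"dx": -0.185, "dy": -0.47, "dz": 0.055, "turn": 0}, {"dx": -0.185, "dy": -0.47, "dz": 0.055, "turn": 0}, {"dx": -0.185, "dy": -0.47, "dz": 0.055, "turn": 0}, {"dx": -0.185, "dy": -0.47, "dz": 0.055, "turn": 0}, {"dx": -0.185, "dy": -0.47, "dz": 0.055, "turn": 0}, {"dx": -0.185, "dy": -0.47, "dz": 0.055, "turn": 0}]}}

```text
t: 1.7
eef_pos: [0.4641, -0.1922, 0.1615]
tcp_rot: [-0.259, -3.131, -0.001]
force: [0.3, 0.4, 1.2]
width: 0.993
```

```bash
python3 to.py .488 -.298 .12 1.406
```

```text
t 1.7 pos [ 0.4641 -0.1922  0.1615] head 1.406 F [0.3 0.4 1.2] w 84.8 q [-0.47  0.02  1.57  0.    1.55 -1.87]
  -> [0.488, -0.298, 0.12, 1.406] d [-0.041  -0.1005  0.0414] turn -0.0
```

Call:
{"fn": "send_rows", "kwargs": {"plan": [{"dx": -0.041, "dy": -0.1, "dz": 0.03, "turn": 0}, {"dx": -0.041, "dy": -0.1, "dz": 0.03, "turn": 0}, {"dx": -0.041, "dy": -0.1, "dz": 0.05, "turn": 0}, {"dx": -0.041, "dy": -0.1, "dz": 0.08, "turn": 0}, {"dx": -0.041, "dy": -0.1, "dz": 0.08, "turn": 0}]}}

```text
t: 2.2
eef_pos: [0.4857, -0.2942, 0.0767]
tcp_rot: [-0.259, -3.122, -0.008]
force: [-0.1, 0.1, -1.0]
width: 0.995
```

```bash
python3 to.py .488 -.298 .015 1.406; python3 -c "
from h import *
im=ctrl.camera('side');crop(im,150,180,300,330,5,'pics/s1.png')
print((proj('side',[[.488,-.298,.081]])-[150,180])*5)"
```

```text
t 2.2 pos [ 0.4857 -0.2942  0.0767] head 1.405 F [-0.1  0.1 -1. ] w 84.9 q [-0.61  0.28  1.46  0.    1.41 -2.01]
  -> [0.488, -0.298, 0.015, 1.406] d [-0.0034 -0.0036  0.0616] turn -0.001
[[359.79267685 346.08385902]]
```

View pics/s1.png

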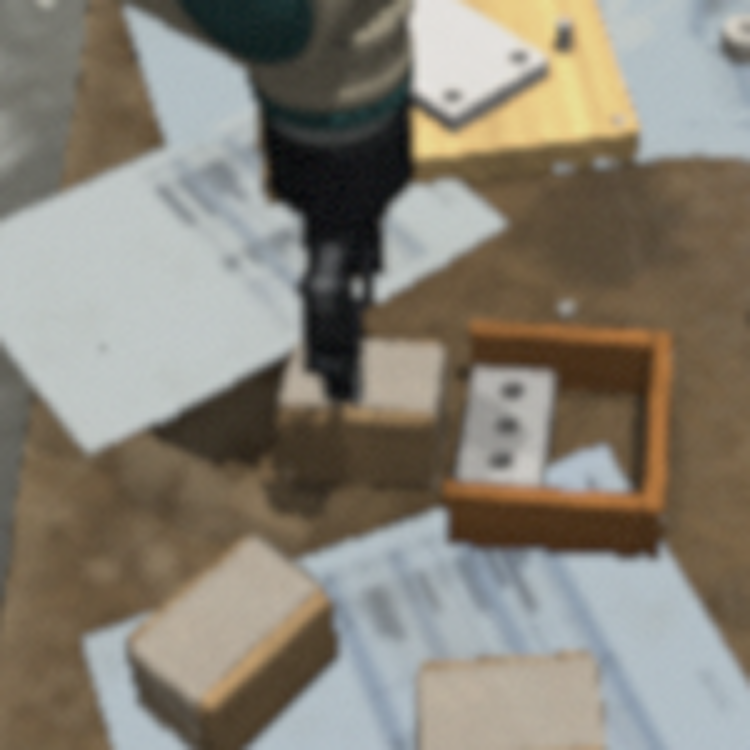

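Call:
{"fn": "send_rows", "kwargs": {"plan": [{"dx": -0.003, "dy": -0.004, "dz": 0.0, "turn": 0}, {"dx": -0.003, "dy": -0.004, "dz": 0.02, "turn": 0}, {"dx": -0.003, "dy": -0.004, "dz": 0.04, "turn": 0}, {"dx": -0.003, "dy": -0.004, "dz": 0.058, "turn": 0}, {"dx": -0.003, "dy": -0.004, "dz": 0.06, "turn": 0}]}}

```text
t: 2.75
eef_pos: [0.4905, -0.2995, 0.0217]
tcp_rot: [-0.258, -3.13, -0.001]
force: [-0.2, 0.2, 0.7]
width: 0.995
```

Call:
{"fn": "send_rows", "kwargs": {"plan": [{"dx": 0, "dy": 0, "dz": 0, "turn": 0}, {"dx": 0, "dy": 0, "dz": 0, "turn": 0}, {"dx": 0, "dy": 0, "dz": 0, "turn": 0}, {"dx": 0, "dy": 0, "dz": 0, "turn": 0}, {"dx": 0, "dy": 0, "dz": 0, "turn": 0}], "hand": 0.05}}

```text
t: 3.25
eef_pos: [0.492, -0.3007, 0.0246]
tcp_rot: [0.258, 3.127, -0.003]
force: [0.2, 0.4, 6.9]
width: 0.725
```

Call:
{"fn": "send_rows", "kwargs": {"plan": [{"dx": 0, "dy": 0, "dz": -0.02, "turn": 0}, {"dx": 0, "dy": 0, "dz": -0.05, "turn": 0}, {"dx": 0, "dy": 0, "dz": -0.09, "turn": 0}, {"dx": 0, "dy": 0, "dz": -0.12, "turn": 0}, {"dx": 0, "dy": 0, "dz": -0.12, "turn": 0}]}}

```text
t: 3.75
eef_pos: [0.4927, -0.3014, 0.1485]
tcp_rot: [0.258, 3.122, -0.008]
force: [0.3, -0.3, -0.5]
width: 0.729
```

```bash
python3 to.py .46 0 .15 1.406 .43 .33 .15 1.406; python3 -c "
from h import *
im=ctrl.camera('side');crop(im,150,150,300,300,5,'pics/s2.png')"
```

```text
t 3.75 pos [ 0.4927 -0.3014  0.1485] head 1.406 F [ 0.3 -0.3 -0.5] w 62.2 q [-0.61  0.23  1.37 -0.    1.53 -2.02]
  -> [0.46, 0.0, 0.15, 1.406] d [ 0.0817  0.2919 -0.0037] turn 0.0
  -> [0.43, 0.33, 0.15, 1.406] d [ 0.1653  0.6125 -0.0059] turn 0.0
```

View pics/s2.png

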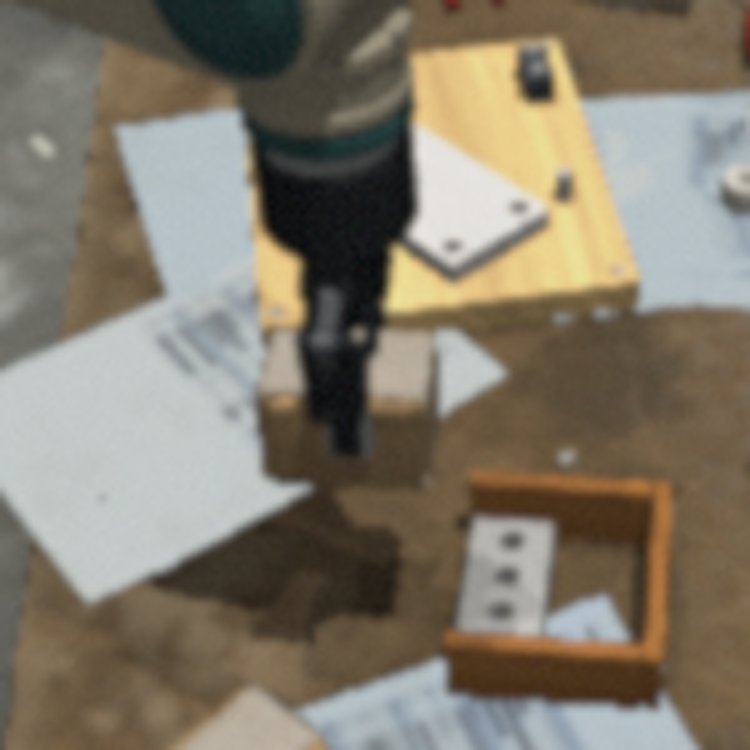

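Call:
{"fn": "send_rows", "kwargs": {"plan": [{"dx": 0.006, "dy": 0.025, "dz": -0.005, "turn": 0}, {"dx": 0.165, "dy": 0.612, "dz": -0.005, "turn": 0}, {"dx": 0.165, "dy": 0.612, "dz": -0.005, "turn": 0}, {"dx": 0.165, "dy": 0.612, "dz": -0.005, "turn": 0}, {"dx": 0.165, "dy": 0.612, "dz": -0.005, "turn": 0}, {"dx": 0.165, "dy": 0.612, "dz": -0.005, "turn": 0}, {"dx": 0.165, "dy": 0.612, "dz": -0.005, "turn": 0}, {"dx": 0.165, "dy": 0.612, "dz": -0.005, "turn": 0}]}}

```text
t: 4.6
eef_pos: [0.4527, 0.0758, 0.1458]
tcp_rot: [-0.259, -3.129, 0.0]
force: [1.0, -0.2, -0.9]
width: 0.73
```

```bash
python3 to.py .43 .33 .15 1.406
```

```text
t 4.6 pos [0.4527 0.0758 0.1458] head 1.406 F [ 1.  -0.2 -0.9] w 62.4 q [ 0.09 -0.09  1.71  0.    1.52 -1.32]
  -> [0.43, 0.33, 0.15, 1.406] d [ 0.0641  0.247  -0.0042] turn -0.0
```

Call:
{"fn": "send_rows", "kwargs": {"plan": [{"dx": 0.064, "dy": 0.247, "dz": 0, "turn": 0}, {"dx": 0.064, "dy": 0.247, "dz": 0, "turn": 0}, {"dx": 0.064, "dy": 0.247, "dz": 0, "turn": 0}, {"dx": 0.064, "dy": 0.247, "dz": 0, "turn": 0}, {"dx": 0.064, "dy": 0.247, "dz": 0, "turn": 0}, {"dx": 0.064, "dy": 0.247, "dz": 0.02, "turn": 0}, {"dx": 0.064, "dy": 0.247, "dz": 0.05, "turn": 0}, {"dx": 0.064, "dy": 0.247, "dz": 0.08, "turn": 0}]}}

```text
t: 5.4
eef_pos: [0.4304, 0.3283, 0.0647]
tcp_rot: [-0.256, -3.13, 0.002]
force: [0.3, -0.0, -1.5]
width: 0.732
```

```bash
python3 to.py .43 .33 .026 1.406
```

```text
t 5.4 pos [0.4304 0.3283 0.0647] head 1.407 F [ 0.3 -0.  -1.5] w 62.5 q [ 0.58  0.22  1.56 -0.    1.37 -0.82]
  -> [0.43, 0.33, 0.026, 1.406] d [0.0007 0.0016 0.0387] turn 0.001
```

Call:
{"fn": "send_rows", "kwargs": {"plan": [{"dx": 0, "dy": 0, "dz": 0.02, "turn": 0}, {"dx": 0, "dy": 0, "dz": 0.032, "turn": 0}, {"dx": 0, "dy": 0, "dz": 0.037, "turn": 0}, {"dx": 0, "dy": 0, "dz": 0.04, "turn": 0}, {"dx": 0, "dy": 0, "dz": 0.041, "turn": 0}, {"dx": 0, "dy": 0, "dz": 0.041, "turn": 0}]}}

```text
t: 6.0
eef_pos: [0.4318, 0.3284, 0.0269]
tcp_rot: [0.259, 3.13, 0.002]
force: [-0.1, 1.1, -0.8]
width: 0.728
```

Call:
{"fn": "send_rows", "kwargs": {"plan": [{"dx": 0, "dy": 0, "dz": 0, "turn": 0}, {"dx": 0, "dy": 0, "dz": 0, "turn": 0}, {"dx": 0, "dy": 0, "dz": 0, "turn": 0}, {"dx": 0, "dy": 0, "dz": -0.01, "turn": 0}, {"dx": 0, "dy": 0, "dz": -0.05, "turn": 0}, {"dx": 0, "dy": 0, "dz": -0.1, "turn": 0}], "hand": 0.084}}

```text
t: 6.6
eef_pos: [0.4302, 0.3274, 0.1258]
tcp_rot: [-0.258, -3.127, 0.004]
force: [1.2, 0.2, 0.6]
width: 0.981
```

```bash
python3 to.py .40 .05 .13 .65;  python3 -c "
from h import *
im=ctrl.camera('side');cv2.imwrite('pics/s3.png',im)
im=ctrl.camera('top');crop(im,110,150,290,280,4,'pics/t3.png')"
```

```text
t 6.6 pos [0.4302 0.3274 0.1258] head 1.406 F [1.2 0.2 0.6] w 83.8 q [ 0.58  0.16  1.5   0.    1.49 -0.82]
  -> [0.4, 0.05, 0.13, 0.65] d [-0.0157 -0.2786 -0.0034] turn 0.756
```

View pics/s3.png

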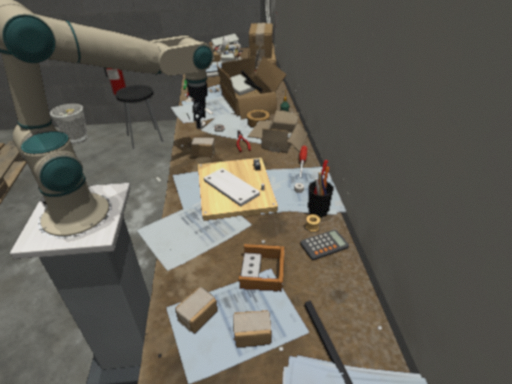

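View pics/t3.png

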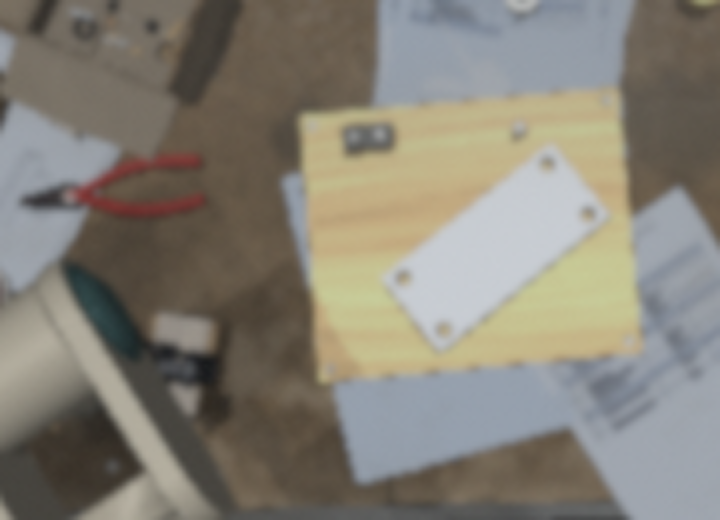

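```bash
python3 to.py .469 -.0046 .12 2.222
```

```text
t 6.7 pos [0.4346 0.3303 0.1351] head 1.406 F [0.1 0.  0.7] w 84.1 q [ 0.58  0.15  1.49  0.    1.49 -0.82]
  -> [0.469, -0.0046, 0.12, 2.222] d [-0.0887 -0.3249  0.0128] turn -0.816
```

Call:
{"fn": "send_rows", "kwargs": {"plan": [{"dx": -0.088, "dy": -0.325, "dz": 0.0, "turn": -0.816}, {"dx": -0.088, "dy": -0.325, "dz": 0.0, "turn": -0.816}, {"dx": -0.088, "dy": -0.325, "dz": 0.0, "turn": -0.816}, {"dx": -0.088, "dy": -0.325, "dz": 0.0, "turn": -0.816}, {"dx": -0.088, "dy": -0.325, "dz": 0.0, "turn": -0.816}, {"dx": -0.088, "dy": -0.325, "dz": 0.0, "turn": -0.816}, {"dx": -0.088, "dy": -0.325, "dz": 0.0, "turn": -0.816}, {"dx": -0.088, "dy": -0.325, "dz": 0.0, "turn": -0.816}], "hand": 0.0}}

```text
t: 7.5
eef_pos: [0.4651, -0.0102, 0.127]
tcp_rot: [-1.001, 2.976, -0.002]
force: [0.9, 0.3, -0.2]
width: -0.003
```

Call:
{"fn": "send_rows", "kwargs": {"plan": [{"dx": 0, "dy": 0, "dz": 0, "turn": 0}, {"dx": 0, "dy": 0, "dz": 0, "turn": 0}]}}

```text
t: 7.7
eef_pos: [0.465, -0.0068, 0.1266]
tcp_rot: [-1.003, 2.976, 0.0]
force: [0.3, -0.6, -0.3]
width: 0.002
```

```bash
python3 to.py .469 -.0046 .034 2.222
```

```text
t 7.7 pos [ 0.465  -0.0068  0.1266] head 2.221 F [ 0.3 -0.6 -0.3] w 0.2 q [-0.09 -0.06  1.72  0.    1.48 -2.32]
  -> [0.469, -0.0046, 0.034, 2.222] d [-0.0044 -0.0007  0.0926] turn -0.001
```

Call:
{"fn": "send_rows", "kwargs": {"plan": [{"dx": 0, "dy": 0, "dz": 0.03, "turn": 0}, {"dx": 0, "dy": 0, "dz": 0.06, "turn": 0}, {"dx": 0, "dy": 0, "dz": 0.08, "turn": 0}, {"dx": 0, "dy": 0, "dz": 0.088, "turn": 0}, {"dx": 0, "dy": 0, "dz": 0.092, "turn": 0}, {"dx": 0, "dy": 0, "dz": 0.092, "turn": 0}]}}

```text
t: 8.3
eef_pos: [0.4653, -0.0063, 0.0346]
tcp_rot: [-1.006, 2.975, -0.0]
force: [-0.2, 0.3, 0.6]
width: 0.001
```

```bash
python3 to.py .469 -.0046 .034 2.222;  python3 -c "
from h import *
im=ctrl.camera('side');crop(im,185,145,295,230,7,'pics/s4.png')
im=ctrl.camera('top');crop(im,175,160,285,255,7,'pics/t4.png')"
```

```text
t 8.3 pos [ 0.4653 -0.0063  0.0346] head 2.223 F [-0.2  0.3  0.6] w 0.1 q [-0.09  0.05  1.81  0.    1.28 -2.32]
  -> [0.469, -0.0046, 0.034, 2.222] d [-0.004  -0.0009  0.0006] turn 0.001
```

View pics/s4.png

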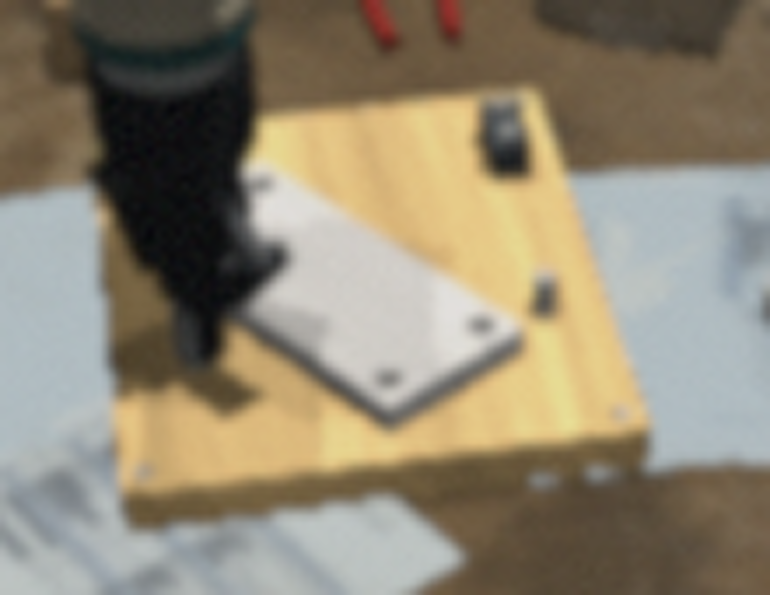

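View pics/t4.png

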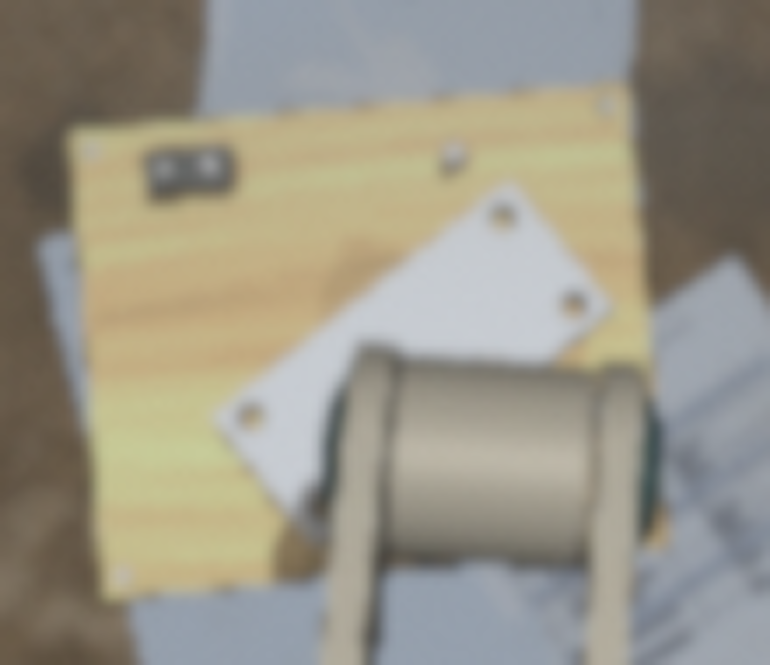

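Call:
{"fn": "send_rows", "kwargs": {"plan": [{"dx": -0.01, "dy": 0, "dz": 0, "turn": 0}, {"dx": -0.018, "dy": 0, "dz": 0, "turn": 0}, {"dx": -0.023, "dy": 0, "dz": 0, "turn": 0}, {"dx": -0.028, "dy": -0.001, "dz": 0, "turn": 0}, {"dx": -0.033, "dy": -0.002, "dz": 0, "turn": 0}, {"dx": -0.038, "dy": -0.003, "dz": 0, "turn": 0}, {"dx": -0.038, "dy": -0.003, "dz": 0, "turn": 0}]}}

```text
t: 9.1
eef_pos: [0.4969, 0.0135, 0.0342]
tcp_rot: [1.004, -2.975, 0.001]
force: [-3.5, -1.8, 3.3]
width: 0.001
```

```bash
python3 to.py .469 -.0046 .034 2.222;  python3 -c "
from h import *
im=ctrl.camera('side');crop(im,190,150,290,225,7,'pics/s5.png')"
```

```text
t 9.1 pos [0.4969 0.0135 0.0342] head 2.222 F [-3.5 -1.8  3.3] w 0.1 q [-0.05  0.14  1.71 -0.    1.29 -2.27]
  -> [0.469, -0.0046, 0.034, 2.222] d [0.0332 0.0025 0.0003] turn 0.0
```

View pics/s5.png

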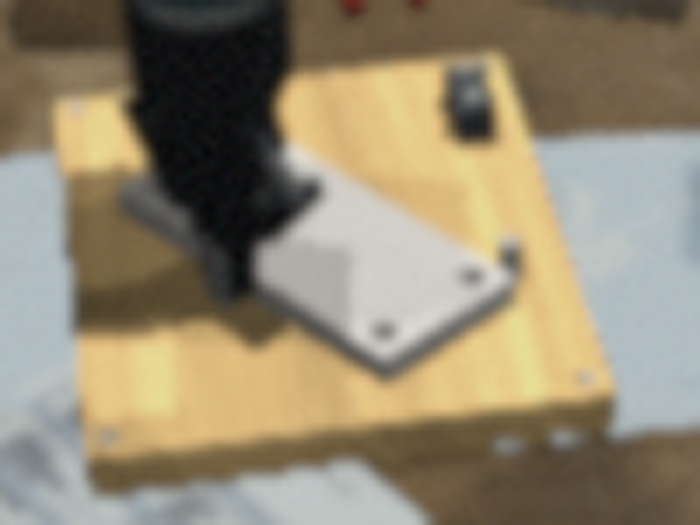

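Run:
```python
from fit import *
np.set_printoptions(precision=4,suppress=True)
p=[.5263,.0389,.6509];c,s=np.cos(p[2]),np.sin(p[2]);R=np.array([[c,-s],[s,c]])
for cam,o,pts in (('top',(175,160),[(503,215),(573,303),(321,507),(250,415)]),('side',(190,150),[(445,290),(353,345),(135,195),(225,150)])):
    print((back(cam,px(pts,o,7),.044)-p[:2])@R)
H=[(.044,-.1,.044),(-.044,-.1,.044),(.03,-.086,.044),(-.03,-.086,.044)]
x,f=fit(H,[('side',[0,1,2,3],px([(515,283),(386,372),(470,277),(385,331)],(190,150),7))],p)
print(x,f)
b=[.6244,.0909,.0643];c,s=np.cos(b[2]),np.sin(b[2]);R=np.array([[c,-s],[s,c]])
q=R.T@(x[:2]-b[:2]);t=x[2]-b[2];print('in board',q,t)
d=np.array([.006,-.075])-q;c,s=np.cos(t),np.sin(t);print('pin in plate',np.array([[c,s],[-s,c]])@d)
```

```text
[[ 0.0326 -0.0834]
 [-0.0267 -0.0831]
 [-0.028   0.0856]
 [ 0.0328  0.0851]]
[[ 0.0303 -0.0819]
 [-0.0296 -0.0825]
 [-0.0292  0.0863]
 [ 0.0291  0.0855]]
[0.5352 0.0436 0.7069] [-0.2778 -0.4664 -0.0953 -1.0479  0.3382  0.5465  0.0381  1.0023]
in board [-0.092  -0.0414] 0.6426337831680334
pin in plate [ 0.0584 -0.0856]
```

Call:
{"fn": "send_rows", "kwargs": {"plan": [{"dx": -0.003, "dy": 0, "dz": 0, "turn": 0}, {"dx": -0.006, "dy": 0, "dz": 0, "turn": 0}, {"dx": -0.006, "dy": 0, "dz": 0, "turn": 0}]}}

```text
t: 9.45
eef_pos: [0.5014, 0.017, 0.0342]
tcp_rot: [1.004, -2.974, 0.001]
force: [-4.7, -3.7, 5.4]
width: -0.001
```

```bash
python3 to.py .469 -.0046 .034 2.222;  python3 -c "
from h import *
im=ctrl.camera('side');crop(im,190,150,290,225,7,'pics/s6.png')
im=ctrl.camera('top');crop(im,175,160,285,255,7,'pics/t6.png')"
```

```text
t 9.45 pos [0.5014 0.017  0.0342] head 2.222 F [-4.7 -3.7  5.4] w -0.1 q [-0.04  0.15  1.7  -0.    1.29 -2.26]
  -> [0.469, -0.0046, 0.034, 2.222] d [0.0389 0.0025 0.0002] turn 0.0
```

View pics/s6.png

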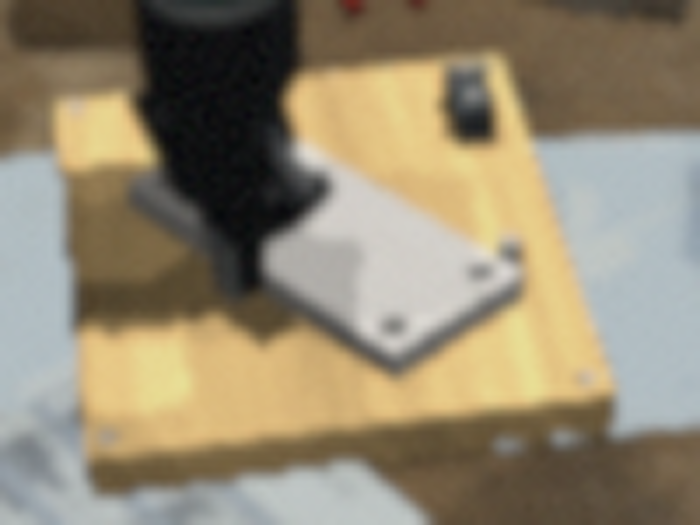

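View pics/t6.png

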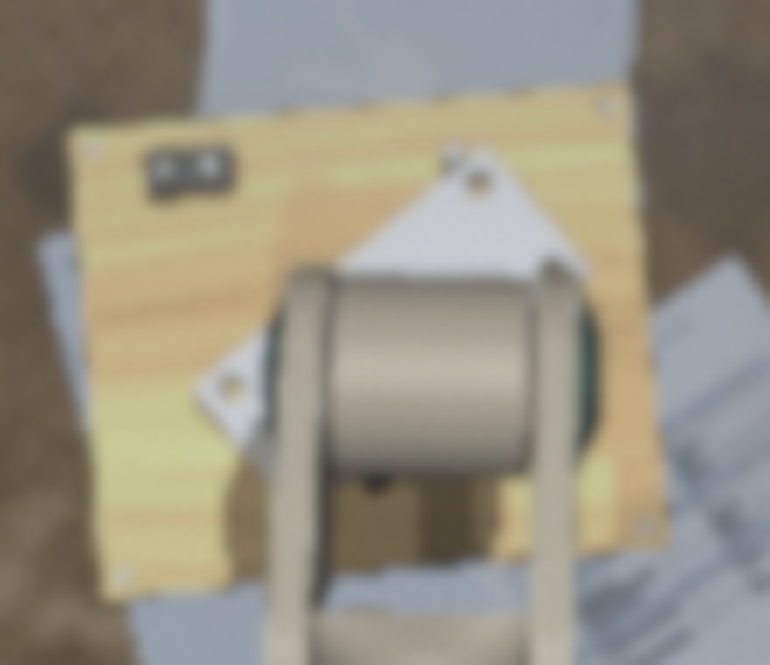

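```bash
cat > pf.py <<'E'
from fit import *
np.set_printoptions(precision=4,suppress=True)
M={'br':(.044,-.1),'fr':(-.044,-.1),'fl':(-.044,.1),'bl':(.044,.1),'hbr':(.0305,-.0835),'hfr':(-.029,-.0835),'hfl':(-.029,.0855),'hbl':(.0305,.0855)}
def pfit(top,side,g,o1=(175,160),o3=(190,150),k=7):
    names=list(M);pts=[(*M[n],.044) for n in names];obs=[]
    for cam,d,o in(('top',top,o1),('side',side,o3)):
        if d: obs.append((cam,[names.index(n) for n in d],px(list(d.values()),o,k)))
    x,f=fit(pts,obs,g)
    b=[.6244,.0909,.0643];c,s=np.cos(b[2]),np.sin(b[2]);R=np.array([[c,-s],[s,c]])
    q=R.T@(x[:2]-b[:2]);t=x[2]-b[2];d=np.array([.006,-.075])-q;c,s=np.cos(t),np.sin(t)
    print('world',x,'board',q,t,'back',q+.044*np.array([c,s]),'pin in plate',np.array([[c,s],[-s,c]])@d,'res',f.round(2));return x
E
python3 - <<'E'
from pf import *
x=pfit({'br':(488,147),'bl':(195,387),'hbr':(480,181),'hbl':(232,387)},{'br':(521,275),'fr':(397,367),'hbr':(479,272),'hfr':(393,326)},[.53,.04,.65])
def P(l): 
    c,s=np.cos(x[2]),np.sin(x[2]);return np.array([[c,-s],[s,c]])@l+x[:2]
print(P([-.055,0]),P([-.055,.06]))
E
```

```text
world [0.5434 0.0495 0.6709] board [-0.0835 -0.0361] 0.6065625649527459 back [-0.0473 -0.011 ] pin in plate [ 0.0513 -0.083 ] res [ 0.24 -0.25 -0.05  0.1   0.27  0.51  0.07  0.39  0.65  0.11 -0.45 -1.37
  0.43  0.19  0.02  0.24]
[0.5004 0.0154] [0.4631 0.0624]
```

Call:
{"fn": "send_rows", "kwargs": {"plan": [{"dx": 0.015, "dy": 0, "dz": 0, "turn": 0}, {"dx": 0.015, "dy": 0.032, "dz": 0, "turn": 0}, {"dx": 0.015, "dy": 0.064, "dz": 0, "turn": 0}, {"dx": 0.015, "dy": 0.064, "dz": 0, "turn": 0}, {"dx": 0.006, "dy": 0.064, "dz": 0, "turn": 0}, {"dx": 0.003, "dy": 0.064, "dz": 0, "turn": 0}]}}

```text
t: 10.15
eef_pos: [0.4618, 0.0667, 0.0344]
tcp_rot: [-1.005, 2.976, -0.0]
force: [-6.2, -2.7, 4.8]
width: -0.0
```

```bash
cat > arc.py <<'E'
import sys,numpy as np
from scipy.spatial.transform import Rotation as Ro
from plant import ctrl
# arc.py extra a1 a2 ...: finger poses (tool frame of now) turned clockwise by a about the pin, plus extra push
s=ctrl.state();R=Ro.from_rotvec(s['tcp_rot']).as_matrix();p=np.array(s['eef_pos'])
pin=np.array([.6352,.0165]);v=p[:2]-pin;e=float(sys.argv[1])
print('pos',p.round(4),'F',np.round(s['force'],1),'head',round(np.arctan2(R[1,1],R[0,1]),3),'rad',np.hypot(*v))
for a in map(float,sys.argv[2:]):
    c,S=np.cos(a),np.sin(a);w=np.array([[c,S],[-S,c]])@v
    n=np.array([w[1],-w[0]])/np.hypot(*w)
    n=np.array([[c,S],[-S,c]])@(-R[:2,0])   # push normal
    t=w+pin+e*n;d=R.T@np.array([t[0]-p[0],t[1]-p[1],0]);print(a,d.round(4))
E
python3 arc.py .004 0 .05 .1 .15 .2 .25 .3 .35
```

```text
pos [0.4618 0.0667 0.0344] F [-6.2 -2.7  4.8] head 2.222 rad 0.18055273100398472
0.0 [-0.004  0.     0.   ]
0.05 [-0.0114  0.005   0.    ]
0.1 [-0.019   0.0096  0.    ]
0.15 [-0.0268  0.0138  0.    ]
0.2 [-0.0349  0.0177  0.    ]
0.25 [-0.0431  0.0211  0.    ]
0.3 [-0.0515  0.0241  0.    ]
0.35 [-0.06    0.0267  0.    ]
```

Call:
{"fn": "send_rows", "kwargs": {"plan": [{"dx": -0.01, "dy": 0.005, "dz": 0, "turn": 0.05}, {"dx": -0.018, "dy": 0.0095, "dz": 0, "turn": 0.1}, {"dx": -0.026, "dy": 0.014, "dz": 0, "turn": 0.15}, {"dx": -0.034, "dy": 0.0175, "dz": 0, "turn": 0.2}, {"dx": -0.042, "dy": 0.021, "dz": 0, "turn": 0.25}, {"dx": -0.05, "dy": 0.024, "dz": 0, "turn": 0.3}, {"dx": -0.05, "dy": 0.024, "dz": 0, "turn": 0.3}]}}

```text
t: 10.85
eef_pos: [0.4867, 0.116, 0.0338]
tcp_rot: [-0.548, 3.093, 0.0]
force: [0.5, 0.5, 0.2]
width: 0.0
```

```bash
python3 arc.py .003 0 .05 .1 .15 .2 .25 .3;  python3 -c "
from h import *
im=ctrl.camera('side');crop(im,190,150,290,225,7,'pics/s7.png')
im=ctrl.camera('top');crop(im,175,160,285,255,7,'pics/t7.png')"
```

```text
pos [0.4867 0.116  0.0338] F [0.5 0.5 0.2] head 1.921 rad 0.17873686705739764
0.0 [-0.003 -0.     0.   ]
0.05 [-0.0103  0.0049  0.    ]
0.1 [-0.0179  0.0095  0.    ]
0.15 [-0.0257  0.0137  0.    ]
0.2 [-0.0337  0.0175  0.    ]
0.25 [-0.0419  0.0208  0.    ]
0.3 [-0.0502  0.0238  0.    ]
```

View pics/s7.png

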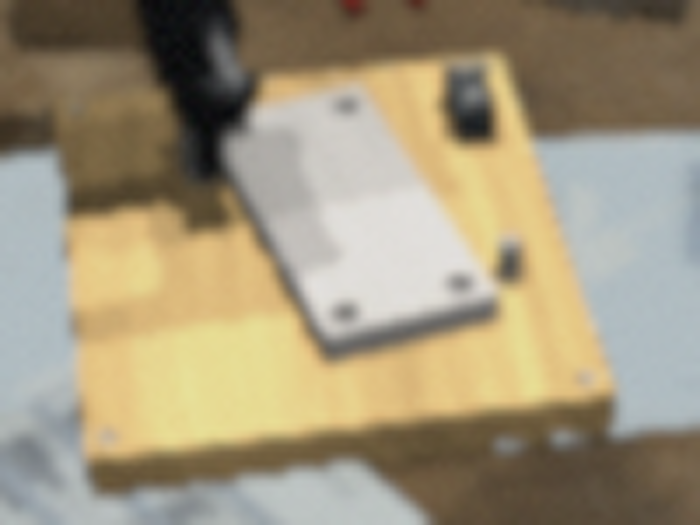

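View pics/t7.png

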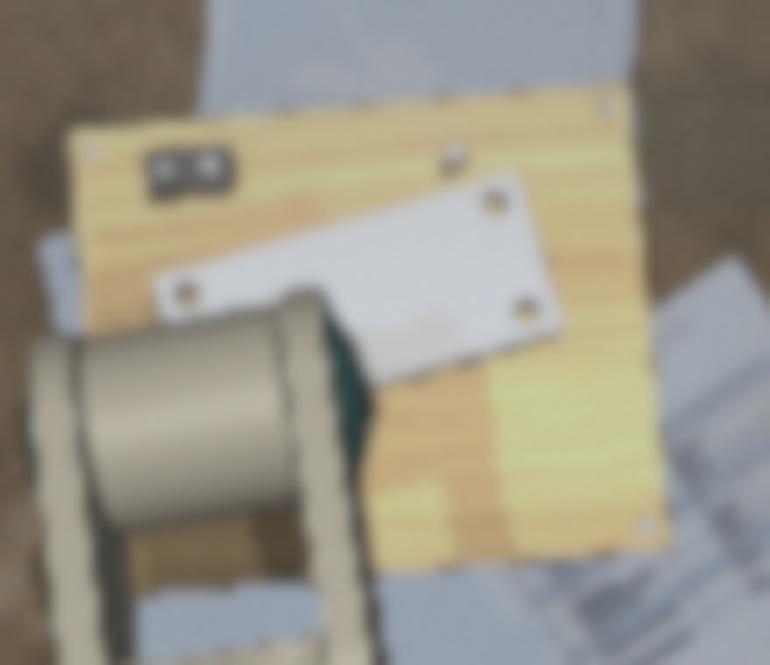

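Run:
```python
from pf import *
x=pfit({'br':(517,170),'bl':(153,278),'hbr':(495,202),'hbl':(187,293),'fr':(561,328),'hfr':(527,309)},{'bl':(363,87),'hbl':(347,105),'br':(495,295),'fr':(328,345),'hbr':(460,283),'hfr':(345,312)},[.53,.04,.4])
c,s=np.cos(x[2]),np.sin(x[2]);R=np.array([[c,-s],[s,c]])
print('finger in plate',R.T@(np.array([.4867,.116])-x[:2]))
for l in ([-.07,.0],[-.055,0],[-.07,-.02]): print(l,R@l+x[:2])
```

```text
world [0.5574 0.069  0.2651] board [-0.0683 -0.0176] 0.2007547908759905 back [-0.0252 -0.0088] pin in plate [ 0.0613 -0.0711] res [ 0.13  0.13 -0.09  0.04  0.01  0.29 -0.16  0.29  0.62  0.34  0.    0.42
 -0.01 -0.29  0.15 -0.13  0.78  0.18 -0.05 -0.78  0.29  0.05  0.18  0.  ]
finger in plate [-0.0559  0.0639]
[-0.07, 0.0] [0.4898 0.0506]
[-0.055, 0] [0.5043 0.0546]
[-0.07, -0.02] [0.4951 0.0313]
```

```bash
python3 to.py .473 .112 .034 1.921 .4878 .050 .034 1.836 .5143 .0574 .034 1.836
```

```text
t 10.95 pos [0.4862 0.1157 0.0338] head 1.923 F [-0.   0.  -0.4] w 0.3 q [ 0.16  0.15  1.71  0.    1.29 -1.76]
  -> [0.473, 0.112, 0.034, 1.921] d [ 0.0137  0.0011 -0.0002] turn 0.002
  -> [0.4878, 0.05, 0.034, 1.836] d [ 0.0212 -0.0622 -0.0002] turn 0.087
  -> [0.5143, 0.0574, 0.034, 1.836] d [-0.0063 -0.0644 -0.0002] turn 0.087
```

Call:
{"fn": "send_rows", "kwargs": {"plan": [{"dx": 0.014, "dy": 0.001, "dz": 0, "turn": 0}, {"dx": 0.021, "dy": -0.03, "dz": 0, "turn": 0.087}, {"dx": 0.021, "dy": -0.062, "dz": 0, "turn": 0.087}, {"dx": 0.021, "dy": -0.062, "dz": 0, "turn": 0.087}, {"dx": 0.012, "dy": -0.063, "dz": 0, "turn": 0.087}, {"dx": 0.005, "dy": -0.064, "dz": 0, "turn": 0.087}, {"dx": -0.001, "dy": -0.064, "dz": 0, "turn": 0.087}, {"dx": -0.006, "dy": -0.065, "dz": 0, "turn": 0.087}]}}

```text
t: 11.75
eef_pos: [0.5128, 0.0576, 0.034]
tcp_rot: [0.416, -3.109, 0.0]
force: [-11.7, -1.7, 9.0]
width: 0.001
```

```bash
python3 to.py .5143 .0574 .034 1.836;  python3 -c "
from h import *
im=ctrl.camera('side');crop(im,190,150,290,225,7,'pics/s8.png')
im=ctrl.camera('top');crop(im,175,160,285,255,7,'pics/t8.png')"
```

```text
t 11.75 pos [0.5128 0.0576 0.034 ] head 1.837 F [-11.7  -1.7   9. ] w 0.1 q [ 0.04  0.19  1.65 -0.    1.3  -1.8 ]
  -> [0.5143, 0.0574, 0.034, 1.836] d [-0.0014 -0.0006  0.    ] turn 0.001
```

View pics/s8.png

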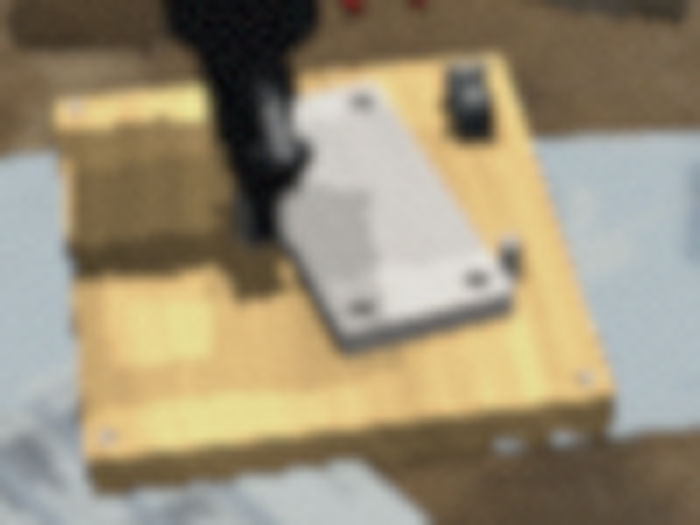

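View pics/t8.png

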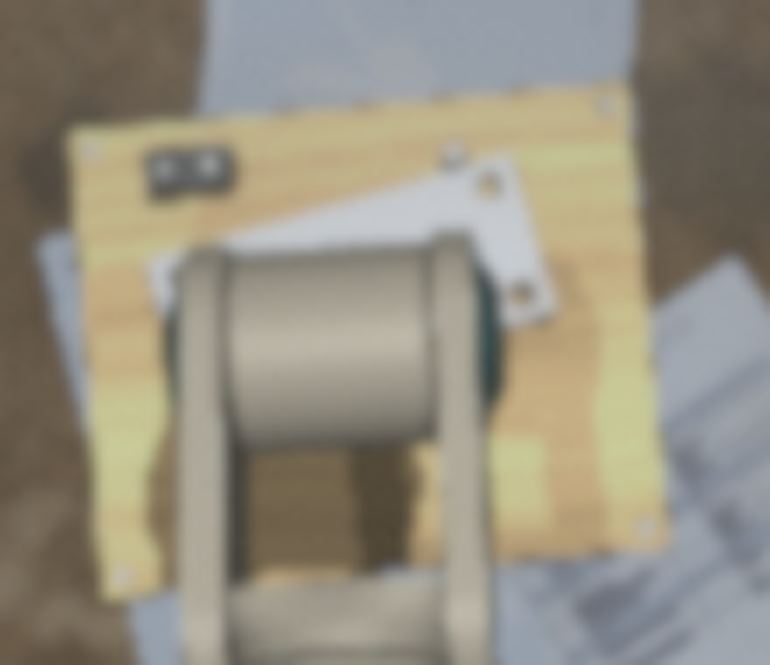

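Call:
{"fn": "send_rows", "kwargs": {"plan": [{"dx": 0.012, "dy": 0, "dz": 0, "turn": 0}, {"dx": 0.012, "dy": 0.03, "dz": 0, "turn": 0}, {"dx": 0.012, "dy": 0.058, "dz": 0, "turn": 0}, {"dx": 0.004, "dy": 0.058, "dz": 0, "turn": 0}, {"dx": -0.003, "dy": 0.06, "dz": 0, "turn": 0.02}, {"dx": -0.007, "dy": 0.063, "dz": 0, "turn": 0.05}, {"dx": -0.011, "dy": 0.0655, "dz": 0, "turn": 0.075}, {"dx": -0.015, "dy": 0.068, "dz": 0, "turn": 0.1}]}}

```text
t: 12.65
eef_pos: [0.5107, 0.1258, 0.0339]
tcp_rot: [0.254, -3.129, 0.002]
force: [-4.9, -3.3, 2.0]
width: -0.0
```

```bash
python3 arc.py .003 0 .03 .06 .09 .12;  python3 -c "
from h import *
im=ctrl.camera('side');crop(im,190,150,290,225,7,'pics/s9.png')
im=ctrl.camera('top');crop(im,175,160,285,255,7,'pics/t9.png')"
```

```text
pos [0.5107 0.1258 0.0339] F [-4.9 -3.3  2. ] head 1.733 rad 0.165645569589687
0.0 [-0.003 -0.    -0.   ]
0.03 [-0.0069  0.003  -0.    ]
0.06 [-0.0109  0.0059 -0.    ]
0.09 [-0.0149  0.0087 -0.    ]
0.12 [-0.019   0.0113 -0.0001]
```

View pics/s9.png

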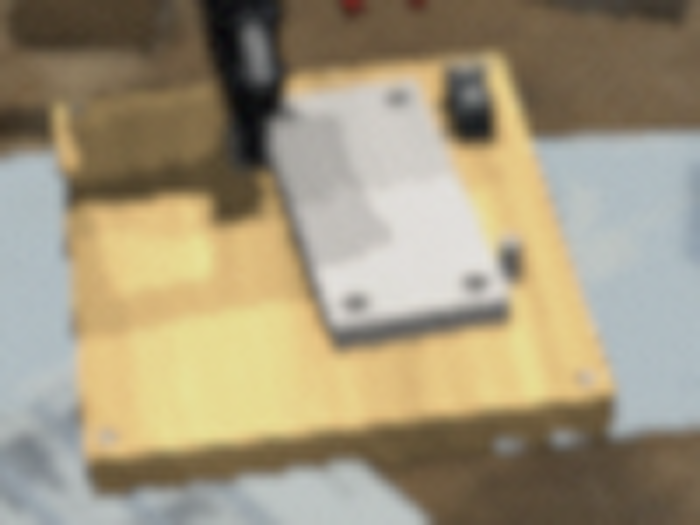

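View pics/t9.png

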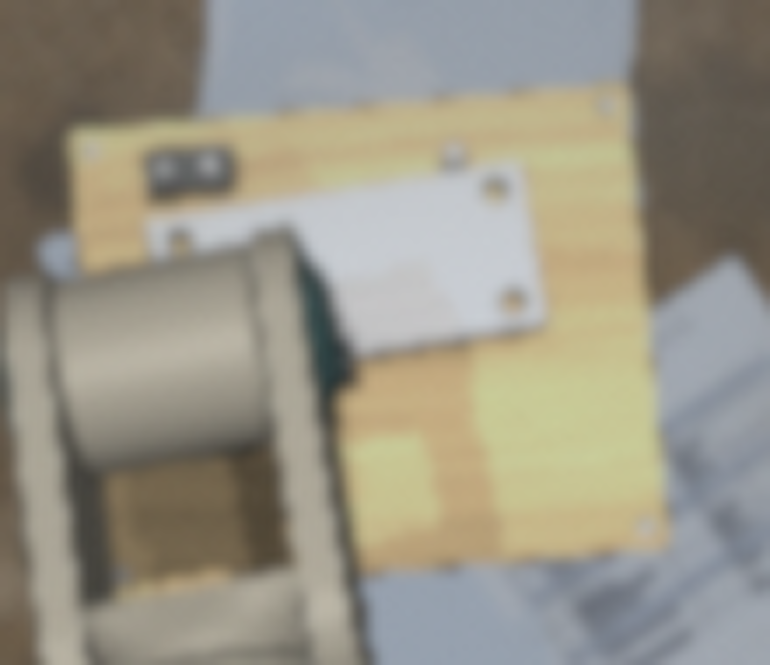

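Call:
{"fn": "send_rows", "kwargs": {"plan": [{"dx": -0.005, "dy": 0.001, "dz": 0, "turn": 0.03}, {"dx": -0.009, "dy": 0.003, "dz": 0, "turn": 0.06}, {"dx": -0.012, "dy": 0.005, "dz": 0, "turn": 0.09}, {"dx": -0.012, "dy": 0.005, "dz": 0, "turn": 0.09}]}}

```text
t: 13.15
eef_pos: [0.5212, 0.1328, 0.0337]
tcp_rot: [0.115, -3.137, 0.001]
force: [-5.4, -2.7, 3.0]
width: 0.003
```

```bash
python3 arc.py .003 0 .03 .06 .09 .12;  python3 -c "
from h import *
im=ctrl.camera('side');crop(im,190,150,290,225,7,'pics/s10.png')
im=ctrl.camera('top');crop(im,175,160,285,255,7,'pics/t10.png')"
```

```text
pos [0.5212 0.1328 0.0337] F [-5.4 -2.7  3. ] head 1.644 rad 0.16288971788212334
0.0 [-0.003 -0.    -0.   ]
0.03 [-0.0068  0.003  -0.    ]
0.06 [-0.0106  0.0059 -0.    ]
0.09 [-0.0146  0.0087 -0.    ]
0.12 [-0.0186  0.0113 -0.0001]
```

View pics/s10.png

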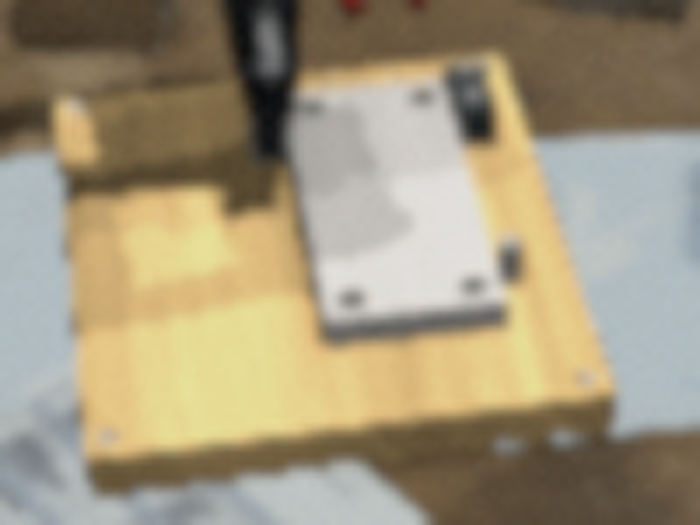

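View pics/t10.png

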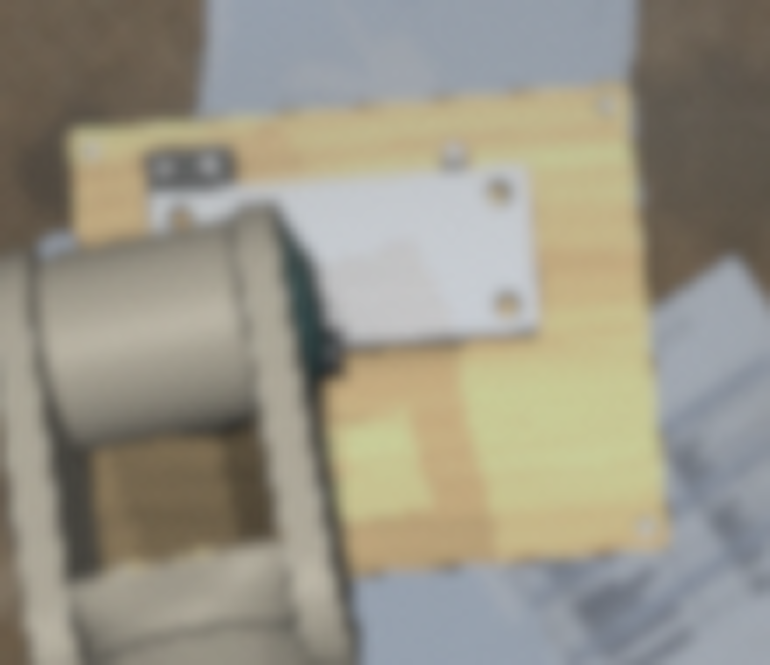

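```bash
python3 - <<'E'
from pf import *
x=pfit({'br':(525,168),'bl':(148,195),'hbr':(499,190),'fr':(539,327),'hfr':(507,303)},{'bl':(445,75),'hbl':(424,97),'hfl':(308,106),'br':(505,308),'fr':(328,330),'hbr':(474,286),'hfr':(351,298)},[.57,.08,.1])
c,s=np.cos(x[2]),np.sin(x[2]);R=np.array([[c,-s],[s,c]])
print('finger in plate',R.T@(np.array([.5212,.1328])-x[:2]))
E
python3 to.py .5212 .1328 .034 1.635
```

```text
world [0.5793 0.0759 0.059 ] board [-0.046  -0.0121] -0.005314466049804525 back [-0.002  -0.0123] pin in plate [ 0.0523 -0.0626] res [ 0.41 -0.44  0.21  0.13 -0.03  0.39  0.35  0.53  0.11  0.26 -0.27  0.44
 -0.22 -0.25  0.62  0.08  0.43 -0.78 -0.24 -0.99  0.09 -0.14  0.29  0.09]
finger in plate [-0.0546  0.0603]
t 13.25 pos [0.5211 0.1328 0.0337] head 1.645 F [-4.  -2.6  2.4] w 0.1 q [ 0.18  0.25  1.59 -0.    1.3  -1.46]
  -> [0.5212, 0.1328, 0.034, 1.635] d [-0.0001 -0.     -0.0003] turn 0.01
```

Call:
{"fn": "send_rows", "kwargs": {"plan": [{"dx": 0.012, "dy": 0, "dz": 0, "turn": 0}, {"dx": 0.012, "dy": -0.03, "dz": 0, "turn": 0.01}, {"dx": 0.01, "dy": -0.058, "dz": 0, "turn": 0.01}, {"dx": 0.006, "dy": -0.058, "dz": 0, "turn": 0.01}, {"dx": 0.001, "dy": -0.058, "dz": 0, "turn": 0.01}, {"dx": -0.003, "dy": -0.058, "dz": 0, "turn": 0.01}, {"dx": -0.007, "dy": -0.058, "dz": 0, "turn": 0.01}, {"dx": -0.007, "dy": -0.058, "dz": 0, "turn": 0.01}]}}

```text
t: 14.05
eef_pos: [0.5258, 0.0745, 0.0339]
tcp_rot: [0.101, -3.118, 0.007]
force: [-45.0, -14.0, 34.5]
width: 0.007
```

```bash
python3 to.py .5212 .1328 .034 1.635
```

```text
t 14.05 pos [0.5258 0.0745 0.0339] head 1.636 F [-45.  -14.   34.5] w 0.6 q [ 0.07  0.25  1.59 -0.    1.32 -1.56]
  -> [0.5212, 0.1328, 0.034, 1.635] d [ 0.0008  0.0585 -0.0004] turn 0.001
```

Call:
{"fn": "send_rows", "kwargs": {"plan": [{"dx": 0.004, "dy": 0, "dz": 0, "turn": 0}, {"dx": 0.008, "dy": 0, "dz": 0, "turn": 0}, {"dx": 0.025, "dy": 0, "dz": 0, "turn": 0}, {"dx": 0.03, "dy": 0, "dz": -0.02, "turn": 0}, {"dx": 0.04, "dy": 0, "dz": -0.06, "turn": 0}, {"dx": 0.04, "dy": -0.04, "dz": -0.09, "turn": 0}, {"dx": 0.04, "dy": -0.09, "dz": -0.09, "turn": 0}, {"dx": 0.04, "dy": -0.14, "dz": -0.09, "turn": 0}]}}

```text
t: 14.85
eef_pos: [0.5032, -0.0668, 0.1258]
tcp_rot: [-0.105, 3.136, -0.001]
force: [0.8, 0.1, -0.7]
width: -0.001
```

```bash
python3 to.py .5641 -.3162 .12 -.1712;  python3 -c "
from h import *
im=ctrl.camera('side');crop(im,190,150,290,225,7,'pics/s11.png')
crop(im,220,230,300,300,7,'pics/s11b.png')
im=ctrl.camera('top');crop(im,175,160,285,255,7,'pics/t11.png')
crop(im,300,165,360,225,10,'pics/t11b.png')"
```

```text
t 14.85 pos [ 0.5032 -0.0668  0.1258] head 1.638 F [ 0.8  0.1 -0.7] w -0.0 q [-0.21  0.06  1.61  0.    1.47 -1.84]
  -> [0.5641, -0.3162, 0.12, -0.1712] d [-0.0441 -0.2529  0.0061] turn 1.809
```

View pics/s11.png

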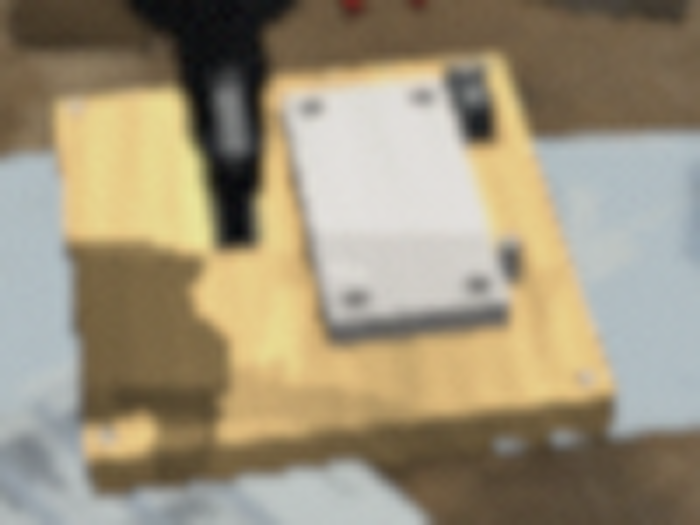

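View pics/t11.png

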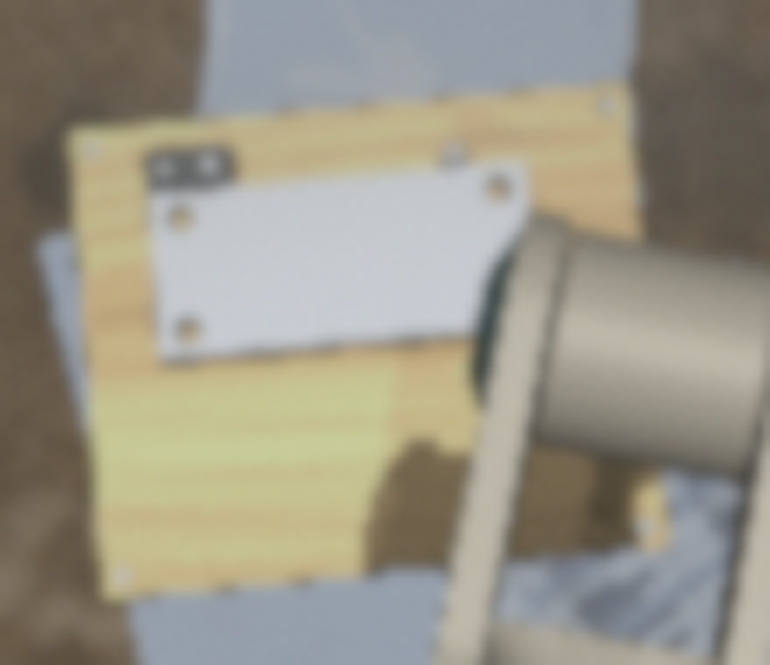

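View pics/t11b.png

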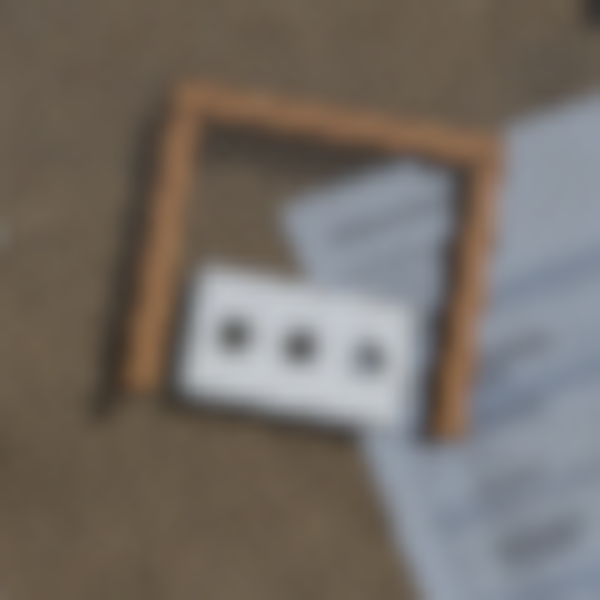

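View pics/s11b.png

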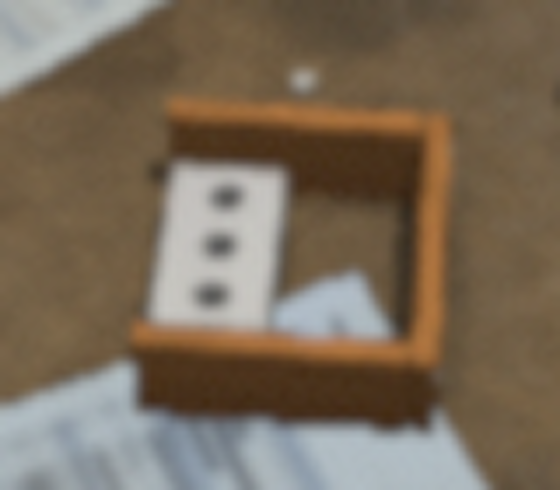

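Run:
```python
from pf import *
x=pfit({'br':(530,165),'bl':(148,193),'hbr':(499,187),'hbl':(180,217),'hfl':(187,328),'fl':(160,361)},{'bl':(442,73),'hbl':(424,97),'hfl':(311,107),'fl':(285,100),'br':(507,306),'fr':(330,328),'hbr':(477,285),'hfr':(355,298)},[.57,.08,.1])
K=[(.0225,.04,.03),(.0225,-.04,.03),(-.0225,-.04,.03),(-.0225,.04,.03)]
o=(300,165)
tp=px([(203,263),(415,300),(400,428),(182,398)],o,10)
print(fit(K,[('top',[0,1,2,3],tp)],[.56,-.3,-.17]))
print(fit(K,[('top',[0,1,2,3],tp),('side',[0,3],px([(290,168),(172,162)],(220,230),7))],[.56,-.3,-.17]))
H=[(0,.025,.03),(0,0,.03),(0,-.025,.03)]
print(back('top',px([(235,335),(300,345),(366,355)],o,10),.03),back('side',px([(227,197),(219,244),(210,294)],(220,230),7),.03))
```

```text
world [0.5802 0.0753 0.0606] board [-0.0451 -0.0128] -0.0036942968666858825 back [-0.0011 -0.0129] pin in plate [ 0.0514 -0.0621] res [-0.17 -0.29  0.35  0.22  0.1   0.55 -0.05  0.08  0.04  0.28  0.22 -0.03
  0.36  0.79 -0.01 -0.19  0.4   0.02 -0.31 -0.69  0.47 -0.42 -0.2  -0.6
 -0.02  0.07  0.04  0.18]
(array([ 0.5636, -0.3157, -0.1795]), array([-0.1316,  0.8223, -0.0665,  0.435 , -0.1297, -0.4562,  0.3269,
       -0.7903]))
(array([ 0.5639, -0.3153, -0.1839]), array([-0.2076,  0.6938, -0.1558,  0.3984, -0.2717, -0.5014,  0.1983,
       -0.9281, -0.6323,  0.216 ,  0.3949,  0.2761]))
[[ 0.5687 -0.2917]
 [ 0.5644 -0.3157]
 [ 0.5601 -0.3401]] [[ 0.5685 -0.2919]
 [ 0.563  -0.3158]
 [ 0.5572 -0.3401]]
```

Call:
{"fn": "send_rows", "kwargs": {"plan": [{"dx": -0.044, "dy": -0.252, "dz": 0, "turn": 1.82}, {"dx": -0.044, "dy": -0.252, "dz": 0, "turn": 1.82}, {"dx": -0.044, "dy": -0.252, "dz": 0, "turn": 1.82}, {"dx": -0.044, "dy": -0.252, "dz": 0, "turn": 1.82}, {"dx": -0.044, "dy": -0.252, "dz": 0, "turn": 1.82}, {"dx": -0.044, "dy": -0.252, "dz": 0, "turn": 1.82}, {"dx": -0.044, "dy": -0.252, "dz": 0, "turn": 1.82}, {"dx": -0.044, "dy": -0.252, "dz": 0, "turn": 1.82}], "hand": 0.07}}

```text
t: 15.75
eef_pos: [0.5629, -0.3142, 0.1232]
tcp_rot: [-1.697, -2.643, -0.001]
force: [-0.1, -0.2, -0.4]
width: 0.818
```

```bash
python3 to.py .564 -.3155 .12 -.18
```

```text
t 15.75 pos [ 0.5629 -0.3142  0.1232] head 0.429 F [-0.1 -0.2 -0.4] w 69.9 q [-0.57  0.44  1.16  0.    1.54 -1.  ]
  -> [0.564, -0.3155, 0.12, -0.18] d [-0.0016  0.0005  0.0032] turn 0.609
```

Call:
{"fn": "send_rows", "kwargs": {"plan": [{"dx": -0.001, "dy": 0.001, "dz": 0, "turn": 0.609}, {"dx": -0.001, "dy": 0.001, "dz": 0, "turn": 0.609}, {"dx": -0.001, "dy": 0.001, "dz": 0, "turn": 0.609}, {"dx": -0.001, "dy": 0.001, "dz": 0, "turn": 0.609}, {"dx": -0.001, "dy": 0.001, "dz": 0.03, "turn": 0.609}, {"dx": -0.001, "dy": 0.001, "dz": 0.06, "turn": 0.609}, {"dx": -0.001, "dy": 0.001, "dz": 0.06, "turn": 0.609}]}}

```text
t: 16.45
eef_pos: [0.5618, -0.3126, 0.0584]
tcp_rot: [-2.398, -2.016, 0.003]
force: [-0.4, 0.6, -1.1]
width: 0.817
```

```bash
python3 to.py .564 -.3155 .005 -.18;  python3 -c "
from h import *
im=ctrl.camera('side');crop(im,200,200,320,310,6,'pics/s12.png')"
```

```text
t 16.45 pos [ 0.5618 -0.3126  0.0584] head -0.172 F [-0.4  0.6 -1.1] w 69.8 q [-0.57  0.5   1.22  0.    1.43 -0.39]
  -> [0.564, -0.3155, 0.005, -0.18] d [-0.0027  0.0031  0.0534] turn 0.008
```

View pics/s12.png

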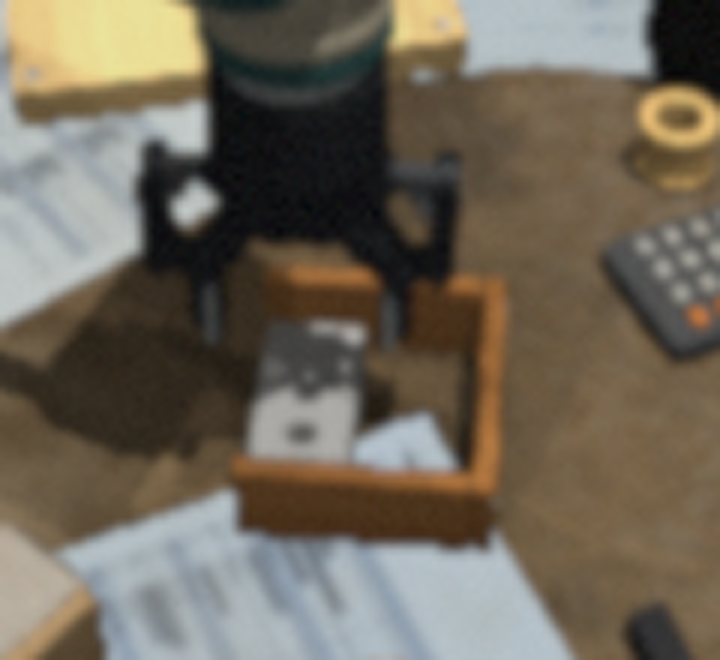

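Call:
{"fn": "send_rows", "kwargs": {"plan": [{"dx": -0.002, "dy": 0.002, "dz": 0.015, "turn": 0.008}, {"dx": -0.002, "dy": 0.002, "dz": 0.03, "turn": 0.008}, {"dx": -0.002, "dy": 0.002, "dz": 0.042, "turn": 0.008}, {"dx": -0.002, "dy": 0.002, "dz": 0.048, "turn": 0.008}, {"dx": -0.002, "dy": 0.002, "dz": 0.05, "turn": 0.008}, {"dx": -0.002, "dy": 0.002, "dz": 0.05, "turn": 0.008}]}}

```text
t: 17.1
eef_pos: [0.5648, -0.3177, 0.0139]
tcp_rot: [-2.414, -2.01, -0.0]
force: [-0.9, -0.1, 0.5]
width: 0.825
```

```bash
python3 to.py .564 -.3155 .008 -.18;  python3 -c "
from h import *
im=ctrl.camera('side');crop(im,200,200,320,310,6,'pics/s13.png')"
```

```text
t 17.1 pos [ 0.5648 -0.3177  0.0139] head -0.182 F [-0.9 -0.1  0.5] w 70.4 q [-0.57  0.56  1.24  0.    1.35 -0.39]
  -> [0.564, -0.3155, 0.008, -0.18] d [ 0.002  -0.0012  0.0059] turn -0.002
```

View pics/s13.png

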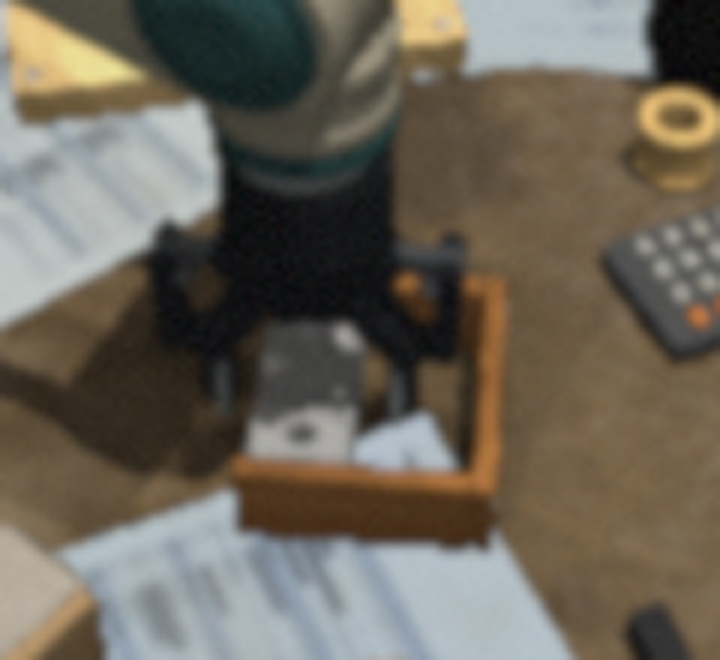

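Call:
{"fn": "send_rows", "kwargs": {"plan": [{"dx": 0.001, "dy": -0.001, "dz": 0.004, "turn": 0}, {"dx": 0.001, "dy": -0.001, "dz": 0.006, "turn": 0}, {"dx": 0.001, "dy": -0.001, "dz": 0.006, "turn": 0}]}}

```text
t: 17.45
eef_pos: [0.5638, -0.3163, 0.0077]
tcp_rot: [-2.414, -2.01, 0.0]
force: [-0.1, 0.3, 0.0]
width: 0.82
```

Call:
{"fn": "send_rows", "kwargs": {"plan": [{"dx": 0, "dy": 0, "dz": 0, "turn": 0}, {"dx": 0, "dy": 0, "dz": 0, "turn": 0}, {"dx": 0, "dy": 0, "dz": 0, "turn": 0}, {"dx": 0, "dy": 0, "dz": 0, "turn": 0}, {"dx": 0, "dy": 0, "dz": 0, "turn": 0}, {"dx": 0, "dy": 0, "dz": 0, "turn": 0}], "hand": 0.03}}

```text
t: 18.05
eef_pos: [0.5642, -0.3167, 0.0086]
tcp_rot: [2.414, 2.01, 0.0]
force: [-2.1, -0.4, 6.6]
width: 0.515
```

```bash
python3 to.py .564 -.3155 .008 -.18
```

```text
t 18.05 pos [ 0.5642 -0.3167  0.0086] head -0.182 F [-2.1 -0.4  6.6] w 44.0 q [-0.57  0.56  1.24 -0.    1.34 -0.39]
  -> [0.564, -0.3155, 0.008, -0.18] d [ 0.0011 -0.0004  0.0006] turn -0.002
```

Call:
{"fn": "send_rows", "kwargs": {"plan": [{"dx": 0, "dy": 0, "dz": -0.01, "turn": 0}, {"dx": 0, "dy": 0, "dz": -0.03, "turn": 0}, {"dx": 0, "dy": 0, "dz": -0.06, "turn": 0}, {"dx": 0, "dy": 0, "dz": -0.1, "turn": 0}, {"dx": 0, "dy": 0, "dz": -0.13, "turn": 0}, {"dx": 0, "dy": 0, "dz": -0.14, "turn": 0}, {"dx": 0, "dy": 0, "dz": -0.14, "turn": 0}]}}

```text
t: 18.75
eef_pos: [0.5643, -0.3166, 0.1486]
tcp_rot: [2.413, 2.01, 0.001]
force: [0.2, 0.2, -6.2]
width: 0.51
```

```bash
python3 to.py .58 .0755 .14 .0625 .54 -.1 .14 -.06;  python3 -c "
from h import *
im=ctrl.camera('side');crop(im,200,170,320,280,6,'pics/s14.png')"
```

```text
t 18.75 pos [ 0.5643 -0.3166  0.1486] head -0.182 F [ 0.2  0.2 -6.2] w 43.5 q [-0.57  0.43  1.12  0.    1.59 -0.39]
  -> [0.58, 0.0755, 0.14, 0.0625] d [ 0.3885 -0.0555  0.0084] turn -0.244
  -> [0.54, -0.1, 0.14, -0.06] d [ 0.2086 -0.0631  0.0084] turn -0.122
```

View pics/s14.png

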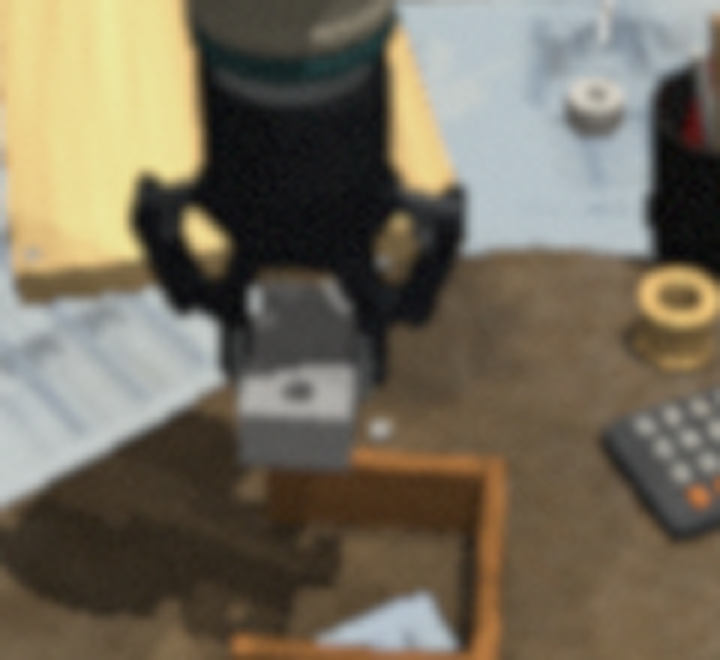

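Call:
{"fn": "send_rows", "kwargs": {"plan": [{"dx": 0.02, "dy": -0.003, "dz": 0, "turn": -0.02}, {"dx": 0.06, "dy": -0.008, "dz": 0, "turn": -0.05}, {"dx": 0.11, "dy": -0.015, "dz": 0, "turn": -0.09}, {"dx": 0.16, "dy": -0.022, "dz": 0, "turn": -0.13}, {"dx": 0.21, "dy": -0.03, "dz": 0, "turn": -0.17}, {"dx": 0.26, "dy": -0.037, "dz": 0, "turn": -0.21}, {"dx": 0.31, "dy": -0.045, "dz": 0, "turn": -0.244}, {"dx": 0.35, "dy": -0.05, "dz": 0, "turn": -0.244}]}}

```text
t: 19.6
eef_pos: [0.5764, 0.0393, 0.1446]
tcp_rot: [-2.147, -2.288, 0.005]
force: [1.5, -0.4, -5.0]
width: 0.508
```

Call:
{"fn": "send_rows", "kwargs": {"plan": [{"dx": 0.02, "dy": 0, "dz": 0, "turn": 0}, {"dx": 0.03, "dy": 0, "dz": 0, "turn": 0}, {"dx": 0.035, "dy": 0, "dz": 0, "turn": 0}, {"dx": 0.035, "dy": 0, "dz": 0, "turn": 0}, {"dx": 0.035, "dy": 0, "dz": 0, "turn": 0}]}}

```text
t: 20.1
eef_pos: [0.576, 0.0704, 0.1475]
tcp_rot: [-2.153, -2.287, 0.001]
force: [0.2, 0.8, -4.6]
width: 0.517
```

```bash
python3 to.py .58 .0755 .075 .0605
```

```text
t 20.1 pos [0.576  0.0704 0.1475] head 0.061 F [ 0.2  0.8 -4.6] w 44.1 q [ 0.06  0.25  1.35 -0.    1.54 -0.  ]
  -> [0.58, 0.0755, 0.075, 0.0605] d [0.0048 0.0044 0.0725] turn 0.0
```

Call:
{"fn": "send_rows", "kwargs": {"plan": [{"dx": 0.005, "dy": 0.004, "dz": 0.02, "turn": 0}, {"dx": 0.005, "dy": 0.004, "dz": 0.045, "turn": 0}, {"dx": 0.005, "dy": 0.004, "dz": 0.065, "turn": 0}, {"dx": 0.005, "dy": 0.004, "dz": 0.078, "turn": 0}, {"dx": 0.005, "dy": 0.004, "dz": 0.085, "turn": 0}, {"dx": 0.005, "dy": 0.004, "dz": 0.087, "turn": 0}, {"dx": 0.005, "dy": 0.004, "dz": 0.087, "turn": 0}]}}

```text
t: 20.8
eef_pos: [0.5802, 0.0767, 0.0617]
tcp_rot: [2.151, 2.288, 0.001]
force: [-0.1, 0.0, -6.5]
width: 0.514
```

```bash
python3 to.py .58 .0755 .053 .0605;python3 -c "
from h import *
im=ctrl.camera('side');crop(im,190,140,300,225,7,'pics/s15.png')"
```

```text
t 20.8 pos [0.5802 0.0767 0.0617] head 0.062 F [-0.1  0.  -6.5] w 43.9 q [0.07 0.34 1.42 0.   1.38 0.01]
  -> [0.58, 0.0755, 0.053, 0.0605] d [-0.0012 -0.0003  0.0087] turn 0.001
```

View pics/s15.png

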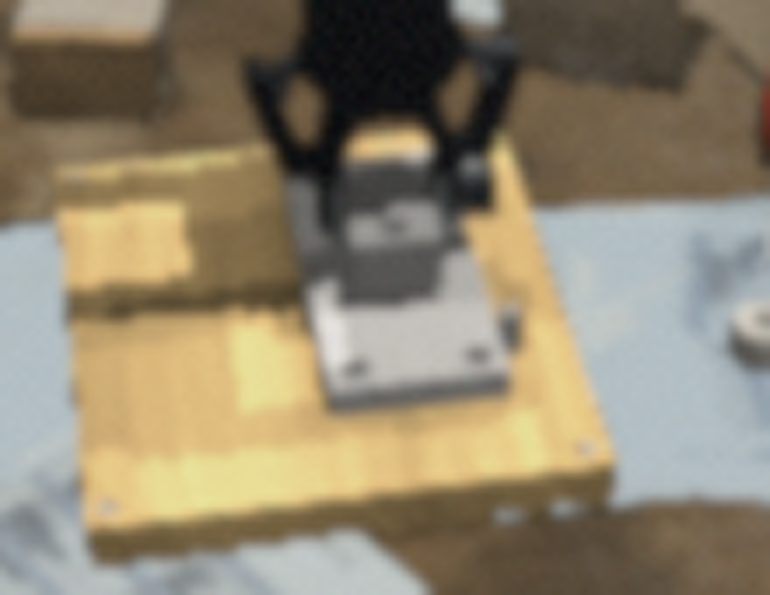

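Call:
{"fn": "send_rows", "kwargs": {"plan": [{"dx": 0, "dy": 0, "dz": 0.002, "turn": 0}, {"dx": 0, "dy": 0, "dz": 0.004, "turn": 0}, {"dx": 0, "dy": 0, "dz": 0.0055, "turn": 0}, {"dx": 0, "dy": 0, "dz": 0.0065, "turn": 0}, {"dx": 0, "dy": 0, "dz": 0.0075, "turn": 0}, {"dx": 0, "dy": 0, "dz": 0.0075, "turn": 0}]}}

```text
t: 21.45
eef_pos: [0.5796, 0.077, 0.0533]
tcp_rot: [-2.151, -2.289, 0.0]
force: [0.4, 0.1, -6.8]
width: 0.516
```

```bash
python3 to.py .58 .0755 .053 .0605
```

```text
t 21.45 pos [0.5796 0.077  0.0533] head 0.062 F [ 0.4  0.1 -6.8] w 44.0 q [0.07 0.35 1.43 0.   1.37 0.01]
  -> [0.58, 0.0755, 0.053, 0.0605] d [-0.0015  0.0003  0.0003] turn 0.002
```

Still hanging; lower by small steps until the weight comes off.

Call:
{"fn": "send_rows", "kwargs": {"plan": [{"dx": 0, "dy": 0, "dz": 0.0008, "turn": 0}, {"dx": 0, "dy": 0, "dz": 0.0015, "turn": 0}, {"dx": 0, "dy": 0, "dz": 0.0015, "turn": 0}]}}

```text
t: 21.75
eef_pos: [0.5798, 0.0769, 0.0526]
tcp_rot: [2.151, 2.289, 0.0]
force: [-2.1, -0.9, -1.1]
width: 0.514
```

```bash
python3 to.py .58 .0755 .053 .0605
```

```text
t 21.75 pos [0.5798 0.0769 0.0526] head 0.062 F [-2.1 -0.9 -1.1] w 43.9 q [0.07 0.35 1.43 0.   1.36 0.01]
  -> [0.58, 0.0755, 0.053, 0.0605] d [-0.0014  0.0001 -0.0004] turn 0.001
```

Call:
{"fn": "send_rows", "kwargs": {"plan": [{"dx": 0, "dy": 0, "dz": 0, "turn": 0}, {"dx": 0, "dy": 0, "dz": 0, "turn": 0}, {"dx": 0, "dy": 0, "dz": 0, "turn": 0}, {"dx": 0, "dy": 0, "dz": 0, "turn": 0}], "hand": 0.065}}

```text
t: 22.15
eef_pos: [0.58, 0.077, 0.0524]
tcp_rot: [2.151, 2.289, 0.001]
force: [-1.2, -0.2, 0.9]
width: 0.763
```

```bash
python3 to.py .58 .0755 .053 .0605;python3 -c "
from h import *
im=ctrl.camera('side');crop(im,190,140,300,225,7,'pics/s16.png')"
```

```text
t 22.15 pos [0.58   0.077  0.0524] head 0.062 F [-1.2 -0.2  0.9] w 65.1 q [0.07 0.35 1.43 0.   1.36 0.01]
  -> [0.58, 0.0755, 0.053, 0.0605] d [-0.0015 -0.0001 -0.0006] turn 0.002
```

View pics/s16.png

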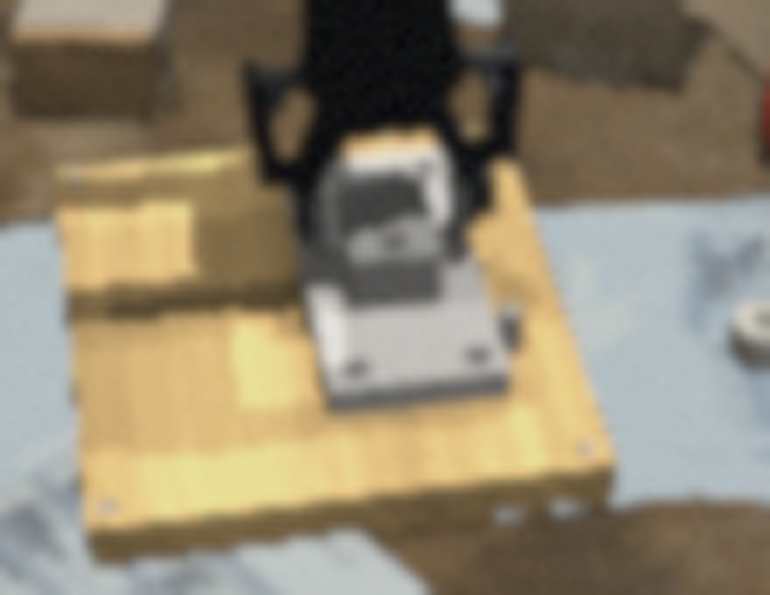

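Released; now straight up and aside to look.

Call:
{"fn": "send_rows", "kwargs": {"plan": [{"dx": 0, "dy": 0, "dz": -0.015, "turn": 0}, {"dx": 0, "dy": 0, "dz": -0.04, "turn": 0}, {"dx": 0, "dy": 0, "dz": -0.08, "turn": 0}, {"dx": 0, "dy": 0, "dz": -0.12, "turn": 0}, {"dx": -0.05, "dy": 0, "dz": -0.12, "turn": 0}, {"dx": -0.1, "dy": -0.03, "dz": -0.12, "turn": 0}, {"dx": -0.15, "dy": -0.05, "dz": -0.12, "turn": 0}, {"dx": -0.19, "dy": -0.07, "dz": -0.12, "turn": 0}]}}

```text
t: 23.0
eef_pos: [0.5235, -0.1124, 0.1735]
tcp_rot: [2.15, 2.289, 0.001]
force: [0.1, -0.7, -0.6]
width: 0.761
```

Call:
{"fn": "send_rows", "kwargs": {"plan": [{"dx": -0.03, "dy": 0, "dz": 0, "turn": 0}, {"dx": -0.03, "dy": 0, "dz": 0, "turn": 0}, {"dx": -0.03, "dy": 0, "dz": 0, "turn": 0}]}}

```text
t: 23.3
eef_pos: [0.5262, -0.1409, 0.173]
tcp_rot: [2.152, 2.287, 0.001]
force: [-0.1, -0.5, 0.0]
width: 0.761
```

```bash
python3 to.py;python3 -c "
from h import *
im=ctrl.camera('side');crop(im,175,125,285,225,7,'pics/s17.png')
im=ctrl.camera('top');cv2.imwrite('pics/t17f.png',im);crop(im,140,140,290,255,5,'pics/t17.png')"
```

```text
t 23.3 pos [ 0.5262 -0.1409  0.173 ] head 0.061 F [-0.1 -0.5  0. ] w 65.0 q [-0.33  0.13  1.43  0.    1.58 -0.39]
```

View pics/s17.png

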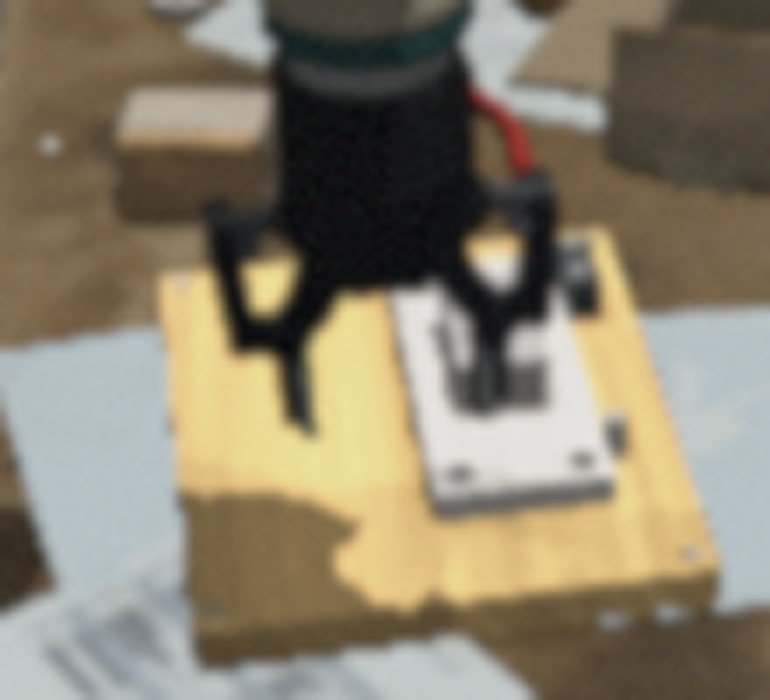

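View pics/t17.png

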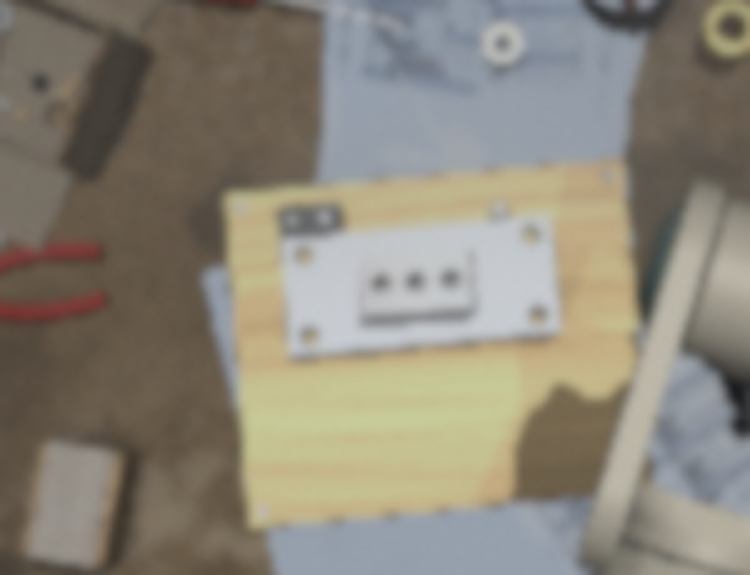

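Run:
```python
from pf import *
d={'br':(555,213),'bl':(281,235),'hbr':(532,232),'hbl':(304,254),'hfl':(309,334),'fl':(290,358),'fr':(563,333),'hfr':(538,314)}
x=pfit(d,{},[.58,.076,.06],o1=(140,140),k=5)
print('block',back('top',px([(380,282),(416,281),(452,278)],(140,140),5),.074)-x[:2])
print('carton',back('top',px([(78,505)],(140,140),5),.061))
ctrl.job_done()
```

```text
world [0.5818 0.075  0.0637] board [-0.0436 -0.0131] -0.0006099085859734427 back [ 0.0004 -0.0131] pin in plate [ 0.0496 -0.0619] res [-0.47  0.14  0.3   0.41 -0.01  0.33 -0.12 -0.11  0.02 -0.06  0.15 -0.44
 -0.02 -0.2   0.15 -0.07]
block [[-0.0007  0.0279]
 [-0.0006  0.002 ]
 [ 0.0009 -0.0239]]
carton [[0.427  0.3221]]
the job is handed in; nothing more can be done
```

I finished all three steps and handed the job in at about 23 s of robot time (limit 72 s). There was no verdict to read back. From my last camera checks, every final condition looked met:

- **Carton:** I lifted the left-most carton from the stall mouth and set it down upright on the bare bench at about (0.43, 0.32) m. That is over 0.5 m from the stall.
- **Plate:** I slid it to the pin and swung it round in short pushes. It came off the pin by about 11 mm once during the swing, so I pushed it back before finishing. The final fit puts it within 0.001 rad of the board and its back edge within 1 mm of the pin-fence line. The middle of that edge sits at y = -13 mm.
- **Block:** I lowered it until its weight came off the gripper, then let go. It lies flat, about 2 mm from the plate's centre.

The last bedding push on the plate was firmer than I intended: 45 N forward with 35 N upward on the fingers. That is within the 120 N wrist limit, and the plate stayed flat.

The arm went nowhere near the pliers, bush or roller. They look unmoved in the final picture, but I did not measure them again.

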